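Pack up the drawer cases and square off the packers

ROBOT

A 6-joint arm with a two-finger parallel gripper is mounted at the origin on the work surface. World frame = base frame: x ahead of the robot, y to its left, z up, the work surface at z = 0. Lengths are in mm, angles in rad, forces in N, time in s.
With the tool pointing down it reaches from about 250 to 725 mm from the base axis. Payload 4 kg.
Tool frame: the origin (TCP) lies midway between the tips of the shut fingers; the grasp point (between the pads) lies 19 mm behind it; z points along the fingers, y is the line along which they close (so a half turn about z gives the same grasp; the last joint's range is limited). The gripper opens to 85 mm and grips with 20 to 120 N. Pads are 22 mm wide; open, the fingers measure 114 mm over their backs; the gripper's body (76 mm by 85 mm) begins 54 mm behind the grasp point. The pads swing forward as they close: fully open they stand 13 mm farther back than shut.
Start: joints at [1.167, 0.241, 0.005, 1.335, 0, 1.571], TCP at [196.456, 459.788, 231.306] pointing down, gripper open.
Joint ranges: [-2.72, 2.72], [-1.05, 1.87], [-1.09, 1.28], [-1.99, 2.15], [-1.42, 1.44], [-3.14, 3.14]. Speed limits (rad/s): [2.79, 2.79, 3.14, 3.14, 3.14, 3.14].

INTERFACE

Orientations are given as a 3x3 rotation matrix whose columns are the frame's x, y, z axes.
In Python, from bench import * gives the robot as it stands. The module is installed in compiled form; this text tells all that it offers.
- The arm moves only by the tool move_arm, never from a script. Its arguments are lists of equal length, an entry for each row: "slide": the shift along the tool's x, y, z normalised to -1 to 1, where 1 is 200 mm, a list of three; "yaw": the turn about the tool's z normalised to -1 to 1, where 1 is 90 degrees; "fingers": the closure, from 0 (fully open) to 1 (shut). A call has exactly 8 rows; each row is the pose to reach, as a shift and turn from the pose commanded when the call began, along the tool's axes at that moment; what a row does not reach only later rows make up. A row lasts 1/10 s, in which the tool goes at most 50 mm and 8.59 degrees, less where a joint would pass 70% of its speed; a pose out of reach is approached as far as the arm can. A call with a number of a shift or a turn outside -1 to 1 is refused whole. A call with a gripper value outside its range is refused whole. The fingers move at their own pace and stop on an object; "force" is the grip in N (left out, the last holds). Time passes only in rows, so rows that repeat a pose let the fingers close, or fill a call up. It gives the time, the measured TCP pose, the force, the opening and the grip force at its end, in the units of the state.
- sense(): the state, without advancing time (a new reading comes with each control period).
- get_image(name): name is "side" or "top" or "wrist"; returns (picture, depth): 480x640x3 uint8, red, green, blue; 480x640 float32, mm along the optical axis (not along the pixel's ray), 0 where there is no reading.
- camera_info(name): a dict with "K" (3x3 intrinsics, pixels), "k1" (the pictures are not rectified: a ray, as slopes to the right and down, at radius r is drawn at 1 + k1 r^2 times it, then the intrinsics apply), "rvec" (rotation vector, rad) and "tvec" (3), from world to camera coordinates, as OpenCV has them. Camera axes: x right, y down, z forward; pixel columns grow to the right and rows downward; lengths in mm; the calibration is good to about 2 mm. A picture is of the moment at which its call begins: read the wrist's pose just before it. camera_info takes no time and is no camera call; for the wrist camera it gives the pose at the moment of the call.
- finish_job(): hands the job in; it is judged then, once.
The state is a dict: "time": time; "joint_positions": joint angles; "joint_vel": joint speeds; "effort": joint torques, N m; "tool_pos": TCP position; "ee_rot": TCP orientation; "wrist_force": force on the tool from outside, world axes, zero at the start; "ft_torque": the same for the moment, N m; "grip_width": finger opening in mm; "gripper_force": force on a finger pad.
Only numpy, scipy, OpenCV 4.12 (cv2) and the standard library are available. Lean on these libraries where they do the work, as an engineer would, in place of code of your own. Each camera call takes 0.05 s, during which the arm holds its last target. There are 200 camera calls.

TASK

The drawers of these upright cases creep open, so pack up their fronts: without lifting a case off the bench, tip it back by its handle until it leans on the sloping backboard, slide one flat packer blade-first and squarely under the middle of its front edge, its tip about 2 cm in, and let the case back down so that its front rests on the packer and its rear edge on the bench at the foot of the board. When every case is packed, lay the straightedge flat on the bench along the outer ends of those packers, flush against all of them, and leave the other things on the bench alone.

Things in the scene. Friction and masses are not known exactly. Their poses are not given: they have to be found in the camera images.
- board: fixed plywood backboard across the bench, 420 mm wide; its front face slopes back 28 degrees from vertical, 170 mm long up the slope. Origin: middle of the foot of the front face, on the bench; x points level to the back (away from the robot), y along the board to the left, z up. Place and yaw vary
- case0: black upright case with drawers in front, 55 deep (x), 90 wide (y), 170 high (z), 0.4-0.8 kg, evenly filled. Origin: centre of underside; x points to its rear. On top a round bar handle, 12 mm thick, 72 long along y, centre line 202 above the underside over its middle, on two end posts, 26 mm free under it. Two or three of the three cases are there: None if absent
- case0_rear (a point): middle of case0's rear lower edge, at first 2-9 mm in front of the board's foot. Tipped back about this edge the case passes balance at 18 degrees and then leans by itself on the board at 28-31 degrees, its front lower edge about 26 mm up. On a packer with its tip 20 mm in it tilts about 8 degrees
- case1: black upright case with drawers in front, 55 deep (x), 90 wide (y), 170 high (z), 0.4-0.8 kg, evenly filled. Origin: centre of underside; x points to its rear. On top a round bar handle, 12 mm thick, 72 long along y, centre line 202 above the underside over its middle, on two end posts, 26 mm free under it. Two or three of the three cases are there: None if absent
- case1_rear (a point): middle of case1's rear lower edge, at first 2-9 mm in front of the board's foot. Tipped back about this edge the case passes balance at 18 degrees and then leans by itself on the board at 28-31 degrees, its front lower edge about 26 mm up. On a packer with its tip 20 mm in it tilts about 8 degrees
- case2: black upright case with drawers in front, 55 deep (x), 90 wide (y), 170 high (z), 0.4-0.8 kg, evenly filled. Origin: centre of underside; x points to its rear. On top a round bar handle, 12 mm thick, 72 long along y, centre line 202 above the underside over its middle, on two end posts, 26 mm free under it. Two or three of the three cases are there: None if absent
- case2_rear (a point): middle of case2's rear lower edge, at first 2-9 mm in front of the board's foot. Tipped back about this edge the case passes balance at 18 degrees and then leans by itself on the board at 28-31 degrees, its front lower edge about 26 mm up. On a packer with its tip 20 mm in it tilts about 8 degrees
- packer0: steel packer, 0.25 kg: flat blade 100 long (x), 44 wide (y), 5 mm thick, with an upright grip tab 26 long (x), 12 thick (y), reaching 37 mm above the underside, its centre at x = -3. Origin: centre of the underside; +x points to the bare blade tip, which goes under a case. All three are alike and always there; one may be left over
- packer0_tip (a point): middle of the lower edge of packer0's bare blade tip (x = +50)
- packer0_end (a point): middle of the lower edge of packer0's outer end (x = -50)
- packer1: steel packer, 0.25 kg: flat blade 100 long (x), 44 wide (y), 5 mm thick, with an upright grip tab 26 long (x), 12 thick (y), reaching 37 mm above the underside, its centre at x = -3. Origin: centre of the underside; +x points to the bare blade tip, which goes under a case. All three are alike and always there; one may be left over
- packer1_tip (a point): middle of the lower edge of packer1's bare blade tip (x = +50)
- packer1_end (a point): middle of the lower edge of packer1's outer end (x = -50)
- packer2: steel packer, 0.25 kg: flat blade 100 long (x), 44 wide (y), 5 mm thick, with an upright grip tab 26 long (x), 12 thick (y), reaching 37 mm above the underside, its centre at x = -3. Origin: centre of the underside; +x points to the bare blade tip, which goes under a case. All three are alike and always there; one may be left over
- packer2_tip (a point): middle of the lower edge of packer2's bare blade tip (x = +50)
- packer2_end (a point): middle of the lower edge of packer2's outer end (x = -50)
- straightedge: flat aluminium straightedge, 30 wide (x) x 360 long (y) x 15 mm thick (z), 0.45 kg, lying flat with graduation marks on top; either long edge may be used. Origin: centre of its underside; long edges at x = +15 and -15 mm
- oil_bottle: white bottle, 56 across, 150 high (mm); a bystander, leave alone. Origin: centre of its underside
- grease_tin: plain metal tin, 60 across, 60 high (mm); a bystander, leave alone. Origin: centre of its underside
- tyre: black rubber tyre lying flat, 64 across, 26 high (mm); a bystander, leave alone. Origin: centre of its underside
- screwdriver: screwdriver lying on the bench; a bystander, leave alone. Origin: on its underside
- tape_roll: roll of tape lying flat, 90 across, 20 high (mm); a bystander, leave alone. Origin: centre of its underside
- model_car: model car, about 165 x 100, 48 high (mm); a bystander, leave alone. Origin: centre of its underside
Not all that is in view belongs to the job. What is shaped like the packer0 but brown is not meant.

How it is judged:
By the outcome, as a careful person would: the job done as asked, in the order asked, and still so for the second after the job is handed in, with the robot touching nothing.
Of case0, case1, case2 only 2 to 3 are there at a start; the rules pass over those that are not, and their reading is None.
At some moment in a run one of packer0, packer1, packer2, straightedge may be knocked a few centimetres aside while the robot is not near it.
Once in a run the grip may slacken for a moment while it holds something.
It also fails if it takes over 210 s, if anything falls off the work surface, if the arm or the gripper's body presses on something with over 40 N, if the wrist force passes 120 N, or if a joint passes its speed limit or range.

## Working session

There is one attempt and no reset: what is moved stays moved. The work goes in short steps, Python scripts to look and compute and a tool call to move; the robot and the scene stay as the last step left them, time stands still between calls to the robot, and variables do not carry over. Pictures are saved under pics/ and viewed, at most 14 in all, crops included, and the job is handed in when it is done.

Besides the shell and the picture viewer there is one more tool, called after "Request:" by a JSON object that holds its "op" and its "data". move_arm: Moves the arm, as the interface text tells. Its arguments: {"type":"object","properties":{"slide":{"type":"array","items":{"type":"array","items":{"type":"number","minimum":-1,"maximum":1}}},"yaw":{"type":"array","items":{"type":"number","minimum":-1,"maximum":1}},"fingers":{"type":"array","items":{"type":"number"}},"force":{"type":"number"}},"required":["slide","yaw","fingers"]}

```bash
mkdir -p pics; cat > h.py <<'E'
import numpy as np, cv2
from bench import *
def cam(n):
    c=camera_info(n); R=cv2.Rodrigues(np.array(c['rvec'],float))[0]; return np.array(c['K'],float),c['k1'],R,np.array(c['tvec'],float).ravel()
def ray(n,uv,C=None):
    K,k1,R,t=C or cam(n); uv=np.atleast_2d(np.array(uv,float))
    u=cv2.undistortPoints(uv[:,None],K,np.array([k1,0,0,0.]))[:,0]
    d=np.c_[u,np.ones(len(u))]; return -R.T@t, d@R
def onz(n,uv,z,C=None):
    o,d=ray(n,uv,C); return o+d*((z-o[2])/d[:,2])[:,None]
def proj(n,P,C=None):
    K,k1,R,t=C or cam(n); return cv2.projectPoints(np.atleast_2d(np.array(P,float)),cv2.Rodrigues(R)[0],t,K,np.array([k1,0,0,0.]))[0][:,0]
def cloud(n,D,C=None):
    v,u=np.mgrid[0:480,0:640]; o,d=ray(n,np.c_[u.ravel(),v.ravel()],C)
    return (o+d*D.ravel()[:,None]).reshape(480,640,3)
def save(f,im): cv2.imwrite('pics/'+f,im[...,::-1])
E
python3 - <<'E'
from h import *
for n in('top','side'):
    im,D=get_image(n); save(n+'0.png',im); np.save(n+'0.npy',D); C=cam(n); print(n,-C[2].T@C[3],C[2][2])
print(sense())
E
```

```text
top [ 434.7103049   -40.62983917 1634.50594557] [ 0.07365122  0.01520337 -0.99716817]
side [  464.13588545 -1239.78961771  1342.1831555 ] [ 0.04953194  0.67991549 -0.73161569]
{'time': 0.1, 'joint_positions': array([1.16699413e+00, 2.41323214e-01, 3.83876576e-03, 1.33519849e+00,
       2.24007463e-05, 1.57079768e+00]), 'joint_vel': array([-0.00116084, -0.00031876,  0.00159049, -0.00083825,  0.00031886,
        0.0014135 ]), 'effort': array([-1.75565210e-04, -3.73137045e+01,  2.53009719e+01,  1.08551251e-02,
       -4.44045133e-05, -1.90670852e-05]), 'tool_pos': array([196.22666415, 459.260895  , 230.50148116]), 'ee_rot': array([[-9.19573147e-01,  3.92918117e-01, -7.61883086e-04],
       [ 3.92918855e-01,  9.19571527e-01, -1.72607931e-03],
       [ 2.23981598e-05, -1.88661442e-03, -9.99998220e-01]]), 'wrist_force': array([ 0.22143548, -0.06907744, -0.21046724]), 'ft_torque': array([ 0.03779902, -0.0049432 ,  0.04798945]), 'gripper_force': 0.0, 'grip_width': 85.2039691807908}
```

View pics/top0.png

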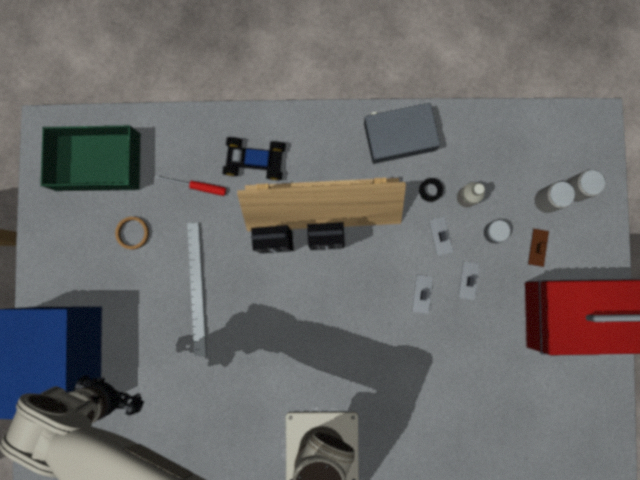

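View pics/side0.png

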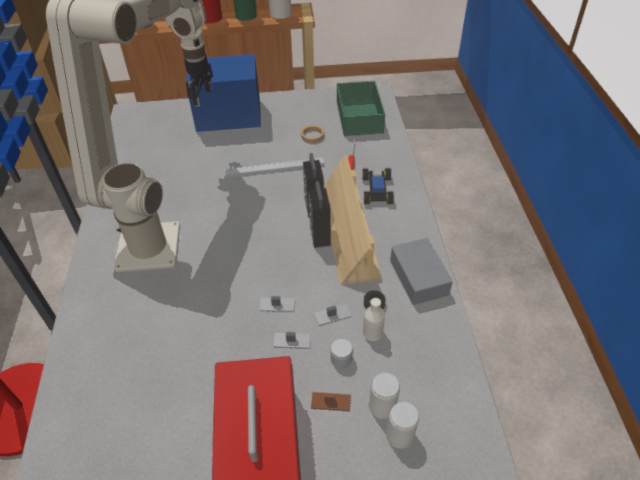

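The top view shows two black cases at (272,238) and (326,236) in front of the board (320,205), so one is absent. There are three steel packers at (441,237), (423,294) and (468,281). The brown lookalike is at (539,247) and is not meant. The straightedge is at (197,287). The bystanders are the tyre (431,189), bottle (474,192), tin (499,231), screwdriver (208,187), tape (132,232) and car (255,158).

```bash
cat > m.py <<'E'
from h import *
def rect(n,mask,z,C=None):
    """min-area rectangles of mask blobs cast on plane z -> list (centre, sizes, yaw of long axis deg, px)"""
    out=[]
    for c in cv2.findContours(mask.astype(np.uint8),cv2.RETR_EXTERNAL,cv2.CHAIN_APPROX_NONE)[0]:
        if len(c)<25: continue
        P=onz(n,c[:,0],z,C)[:,:2].astype(np.float32)
        (cx,cy),(w,h),a=cv2.minAreaRect(P)
        if w<h: w,h,a=h,w,a+90
        out.append((np.round([cx,cy,w,h,a],1),np.round(c[:,0].mean(0))))
    return out
E
python3 - <<'E'
from m import *
im=cv2.imread('pics/top0.png')[...,::-1]; D=np.load('top0.npy')
P=cloud('top',D); hsv=cv2.cvtColor(np.ascontiguousarray(im),cv2.COLOR_RGB2HSV)
v=hsv[...,2]; print('bench z',np.median(P[330:400,450:520,2]), v[250:260,400:410].mean(), v[295:305,415:419].mean(), v[300:303,195:200].mean())
Z=P[...,2]
W=(v>148)&(hsv[...,1]<45)
for r in (np.s_[215:320,405:490],np.s_[215:350,180:215]):
    M=np.zeros_like(W);M[r]=W[r]
    for o in rect('top',M,5 if r[1].start>300 else 15): print(o)
# cases/handles
for lo,hi in((196,215),(150,185)):
    M=(Z>lo)&(Z<hi)&(v<90);M[:200]=0;M[270:]=0;M[:,:230]=0;M[:,400:]=0
    for o in rect('top',M,(lo+hi)/2):print(lo,o)
# board points
M=(hsv[...,0]>8)&(hsv[...,0]<25)&(hsv[...,1]>70);M[:175]=0;M[260:]=0;M[:,:230]=0;M[:,410:]=0
q=P[M];q=q[(q[:,2]>8)&(q[:,2]<140)]
A=np.c_[q[:,1:],np.ones(len(q))]
for _ in range(4):
    c=np.linalg.lstsq(A,q[:,0],rcond=None)[0]; r=q[:,0]-A@c; k=abs(r)<4; q,A=q[k],A[k]
print('board x= a*y+b*z+c',c,len(q),'tan28',np.tan(np.radians(28)),'y range',q[:,1].min(),q[:,1].max(),np.degrees(np.arctan(-c[0])))
k=cv2.resize(im[200:320,230:500],None,fx=2.9,fy=2.9,interpolation=cv2.INTER_CUBIC);save('crop1.png',k)
E
```

```text
bench z -1.1277566730216222 129.32 145.75 179.2
(array([446.6, 340.3, 316.5,  29.1,   3.4]), array([195., 280.]))
196 (array([552.5, 120.9,  81.5,  11.9,  93.9]), array([268., 235.]))
196 (array([559.4, -15. ,  81.3,  11.9,  92.7]), array([325., 232.]))
150 (array([551.1, 121.4,  91.8,  56.7,  95. ]), array([270., 236.]))
150 (array([558.5, -15. ,  90. ,  57.4,  92.8]), array([325., 233.]))
board x= a*y+b*z+c [-3.45029884e-02  3.73657564e-01  6.08394574e+02] 1120 tan28 0.5317094316614788 y range -215.0855099988994 203.6056545001906 1.9760917126210595
```

View pics/crop1.png

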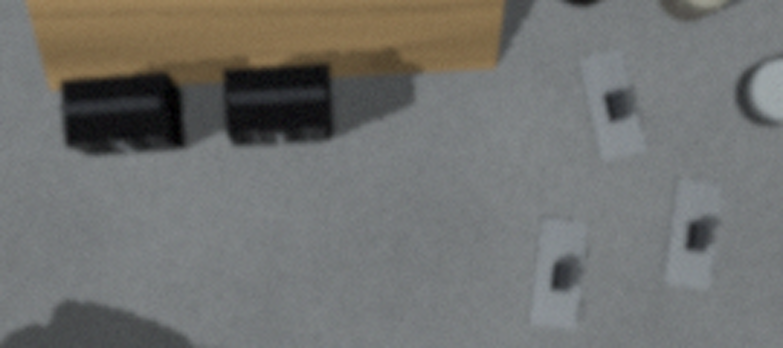

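The crop confirms three steel packers at crop (612,105), (693,235) and (560,272). Each has a dark tab near the middle, so I'll decide tip and end from close by. Next I'll measure the foot line and packers, then move over the cases.

```bash
cat > plan.py <<'E'
from h import *
def plan(*W):
    """W: (x,y,z,angle of tool x deg or None). prints slide/yaw per waypoint, chained from the measured pose"""
    s=sense(); p=np.array(s['tool_pos']); R=np.array(s['ee_rot']); a=np.arctan2(R[1,0],R[0,0])
    for w in W:
        d=np.array(w[:3])-p; b=a if w[3] is None else np.radians(w[3])
        X=np.array([np.cos(a),np.sin(a)]);Y=np.array([np.sin(a),-np.cos(a)])
        dy=(a-b+np.pi)%(2*np.pi)-np.pi
        sl=np.array([d[:2]@X,d[:2]@Y,-d[2]])/200
        print(w,'slide',np.round(sl,4),'yaw',round(dy/(np.pi/2),4),'rows>=%d'%np.ceil(max(np.linalg.norm(sl)*4,abs(np.degrees(dy))/8.59)))
        p=np.array(w[:3],float);a=b
E
python3 - <<'E'
from m import *
from plan import plan
im=cv2.imread('pics/top0.png')[...,::-1]
g=cv2.cvtColor(np.ascontiguousarray(im),cv2.COLOR_RGB2HSV)
bg=cv2.medianBlur(g[...,2],61).astype(int)
W=(g[...,2]>bg+7)&(g[...,1]<60)
W2=np.zeros_like(W);W2[214:320,405:486]=W[214:320,405:486]
W2=cv2.morphologyEx(W2.astype(np.uint8),cv2.MORPH_CLOSE,np.ones((9,9)))
for o in rect('top',W2,5):print(o)
print(onz('top',[(247,230.3),(402,223.4)],0))
plan((350,280,330,120),(500,100,330,90))
R=sense()['ee_rot'];print(np.cross(R[:,2],R[:,0])-R[:,1])
E
```

```text
(array([ 406.2, -270.7,   99.5,   47.2,  177.2]), array([421., 295.]))
(array([ 441.2, -399.2,   98.5,   43.2,  170.2]), array([468., 281.]))
(array([ 564.7, -328.7,  100.4,   49.3,   11.3]), array([441., 236.]))
[[ 583.80629628  201.57533395    0.        ]
 [ 598.76034668 -221.01459425    0.        ]]
(350, 280, 330, 120) slide [-1.0592 -0.5221 -0.4975] yaw 0.4096 rows>=6
(500, 100, 330, 90) slide [-1.1544  0.1995 -0.    ] yaw 0.3333 rows>=5
[-1.11022302e-16  0.00000000e+00  2.16840434e-18]
```

```bash
python3 - <<'E'
from plan import plan
plan((280,360,330,135),(400,220,330,110),(510,60,350,92))
E
```

```text
(280, 360, 330, 135) slide [-0.5802 -0.2918 -0.4975] yaw 0.2429 rows>=4
(400, 220, 330, 110) slide [-0.9192 -0.0707 -0.    ] yaw 0.2778 rows>=4
(510, 60, 350, 92) slide [-0.9399  0.2432 -0.1   ] yaw 0.2 rows>=4
```

Request:
{"op": "move_arm", "data": {"slide": [[-0.58, -0.29, -0.5], [-0.58, -0.29, -0.5], [-0.58, -0.29, -0.5], [-0.58, -0.29, -0.5], [-0.58, -0.29, -0.5], [-0.58, -0.29, -0.5], [-0.58, -0.29, -0.5], [-0.58, -0.29, -0.5]], "yaw": [0.243, 0.243, 0.243, 0.243, 0.243, 0.243, 0.243, 0.243], "fingers": [0, 0, 0, 0, 0, 0, 0, 0]}}

```text
time: 0.9
tool_pos: [279.3, 361.2, 329.8]
ee_rot: [[-0.709, 0.706, -0.002], [0.706, 0.709, -0.002], [-0.0, -0.003, -1.0]]
wrist_force: [0.5, 0.3, -0.2]
grip_width: 85.6
gripper_force: 0.0
```

Request:
{"op": "move_arm", "data": {"slide": [[-0.92, -0.07, 0], [-0.92, -0.07, 0], [-0.92, -0.07, 0], [-0.92, -0.07, 0], [-0.92, -0.07, 0], [-0.92, -0.07, 0], [-0.92, -0.07, 0], [-0.92, -0.07, 0]], "yaw": [0.278, 0.278, 0.278, 0.278, 0.278, 0.278, 0.278, 0.278], "fingers": [0, 0, 0, 0, 0, 0, 0, 0]}}

```text
time: 1.7
tool_pos: [399.7, 222.0, 331.1]
ee_rot: [[-0.344, 0.939, -0.0], [0.939, 0.344, -0.0], [0.0, -0.0, -1.0]]
wrist_force: [-0.5, 0.0, 0.1]
grip_width: 85.4
gripper_force: 0.0
```

Request:
{"op": "move_arm", "data": {"slide": [[-0.94, 0.24, -0.1], [-0.94, 0.24, -0.1], [-0.94, 0.24, -0.1], [-0.94, 0.24, -0.1], [-0.94, 0.24, -0.1], [-0.94, 0.24, -0.1], [-0.94, 0.24, -0.1], [-0.94, 0.24, -0.1]], "yaw": [0.2, 0.2, 0.2, 0.2, 0.2, 0.2, 0.2, 0.2], "fingers": [0, 0, 0, 0, 0, 0, 0, 0]}}

```text
time: 2.5
tool_pos: [509.1, 62.2, 351.5]
ee_rot: [[-0.037, 0.999, -0.0], [0.999, 0.037, 0.0], [0.0, -0.0, -1.0]]
wrist_force: [-0.2, 0.7, 0.3]
grip_width: 85.3
gripper_force: 0.0
```

```bash
python3 - <<'E'
from h import *
C=cam('wrist'); im,D=get_image('wrist'); save('w1.png',im); np.save('w1.npy',D)
s=sense();print(s['tool_pos'],s['ee_rot'],s['time'],-C[2].T@C[3],C[2][2])
P=cloud('wrist',D,C);np.save('w1P.npy',P)
E
```

```text
[509.16864321  62.04596633 351.5104272 ] [[-3.71237836e-02  9.99310671e-01  8.66192889e-05]
 [ 9.99310662e-01  3.71237690e-02  1.64569331e-04]
 [ 1.61240254e-04  9.26690151e-05 -9.99999983e-01]] 2.55 [507.16746443 134.07542138 494.37654686] [ 0.01106919 -0.28374882 -0.95883475]
```

View pics/w1.png

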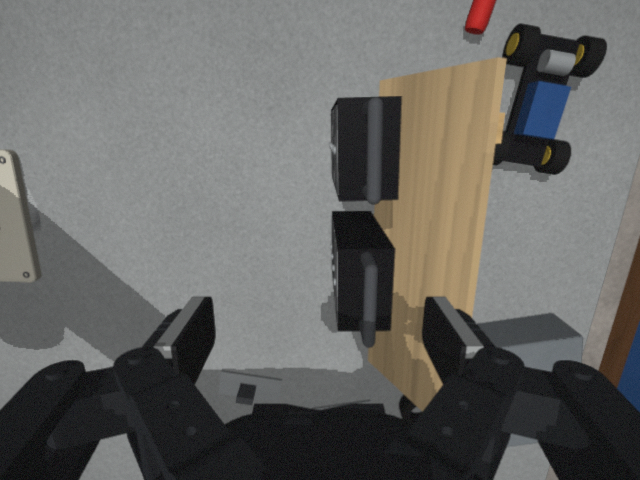

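The wrist view shows case0's handle from (375,98) to (374,201) and case1's from (369,253) to (369,344), with the board's face between them and the car behind. Next I'll cast those rays at the handle height.

```bash
python3 - <<'E'
from m import *
im=cv2.imread('pics/w1.png'); P=np.load('w1P.npy');v=cv2.cvtColor(im,cv2.COLOR_BGR2HSV)[...,2]
R=np.array(sense()['ee_rot']);C=cam('wrist')
for r in (np.s_[85:212,345:405],np.s_[215:345,340:395]):
  for lo,hi,z in((194,220,205),(160,180,170)):
    M=np.zeros(v.shape,bool);M[r]=(P[r][...,2]>lo)&(P[r][...,2]<hi)&(v[r]<130)
    print(lo,rect('wrist',M,z,C), np.median(P[M],0))
print(onz('wrist',[(375,98),(374,201),(369,253),(369,344)],205,C))
print('topcorners',onz('wrist',[(334,98),(400,97),(339,199),(398,198),(333,212),(389,267),(391,329),(341,329)],170,C))
# board face fit
h=cv2.cvtColor(im,cv2.COLOR_BGR2HSV);M=(h[...,0]>8)&(h[...,0]<25)&(h[...,1]>70);M[400:]=0;M[:,:360]=0;M[:60]=0
q=P[M];q=q[(q[:,2]>10)&(q[:,2]<130)];A=np.c_[q[:,1:],np.ones(len(q))]
for _ in range(5):
    c=np.linalg.lstsq(A,q[:,0],rcond=None)[0];k=abs(q[:,0]-A@c)<3;q,A=q[k],A[k]
print(c,len(q))
E
```

```text
194 [(array([552.6, 119.3,  83.2,  13.1,  94.2]), array([374., 150.]))] [552.08033477 121.75631806 207.32727053]
160 [(array([543. , 118.4,  90.2,  24. ,  92.1]), array([356., 147.])), (array([572.5, 120.8,  90.4,  19.7,  96.6]), array([391., 146.]))] [549.41255592 122.57371154 170.39756203]
194 [(array([559.4, -13.8,  82.9,  12.3,  92.7]), array([370., 303.]))] [558.79154415 -11.14184789 207.13987703]
160 [(array([561.3, -15.9,  93.4,  53. ,  93.1]), array([367., 287.]))] [554.70351635 -10.85480206 170.22417294]
[[549.93814525 160.07811941 205.        ]
 [555.59266402  80.42136475 205.        ]
 [554.96185746  34.85652196 205.        ]
 [561.95425769 -55.14376242 205.        ]]
topcorners [[519.99040396 161.92504644 170.        ]
 [576.4533728  164.84373556 170.        ]
 [528.89591562  74.63284026 170.        ]
 [583.43029445  77.56456881 170.        ]
 [523.9373903   62.14042773 170.        ]
 [581.46170353   9.08910312 170.        ]
 [589.97934128 -59.42124892 170.        ]
 [538.2009701  -61.24403653 170.        ]]
[-3.90382345e-02  5.16125877e-01  5.93122627e+02] 9852
```

```bash
python3 - <<'E'
from plan import plan
plan((559.4,-14,300,92.7),(559.4,-14,185,92.7))
E
```

```text
(559.4, -14, 300, 92.7) slide [-0.3893  0.2369  0.2576] yaw -0.0064 rows>=3
(559.4, -14, 185, 92.7) slide [0.    0.    0.575] yaw 0.0 rows>=3
```

Request:
{"op": "move_arm", "data": {"slide": [[-0.39, 0.237, 0.1], [-0.39, 0.237, 0.1], [-0.39, 0.237, 0.1], [-0.39, 0.237, 0.257], [-0.39, 0.237, 0.257], [-0.39, 0.237, 0.5], [-0.39, 0.237, 0.7], [-0.39, 0.237, 0.832]], "yaw": [-0.006, -0.006, -0.006, -0.006, -0.006, -0.006, -0.006, -0.006], "fingers": [0, 0, 0, 0, 0, 0, 0, 0]}}

```text
time: 3.35
tool_pos: [558.7, -14.4, 183.7]
ee_rot: [[-0.046, 0.999, -0.002], [0.999, 0.046, 0.0], [0.0, -0.002, -1.0]]
wrist_force: [-0.1, -0.6, 0.6]
grip_width: 85.5
gripper_force: 0.0
```

Request:
{"op": "move_arm", "data": {"slide": [[0, 0, 0], [0, 0, 0], [0, 0, 0], [0, 0, 0], [0, 0, 0], [0, 0, 0], [0, 0, 0], [0, 0, 0]], "yaw": [0, 0, 0, 0, 0, 0, 0, 0], "fingers": [0.76, 0.76, 0.76, 0.76, 0.76, 0.76, 0.76, 0.76], "force": 20}}

```text
time: 4.15
tool_pos: [559.9, -15.9, 185.0]
ee_rot: [[-0.044, 0.999, 0.0], [0.999, 0.044, -0.0], [-0.0, 0.0, -1.0]]
wrist_force: [-0.2, -0.1, -0.3]
grip_width: 20.6
gripper_force: 0.0
```

Request:
{"op": "move_arm", "data": {"slide": [[0, 0.04, -0.004], [0, 0.09, -0.008], [0, 0.135, -0.009], [0, 0.18, -0.008], [0, 0.23, -0.005], [0, 0.28, 0], [0, 0.32, 0.008], [0, 0.36, 0.016]], "yaw": [0, 0, 0, 0, 0, 0, 0, 0], "fingers": [0.76, 0.76, 0.76, 0.76, 0.76, 0.76, 0.76, 0.76]}}

```text
time: 4.95
tool_pos: [632.6, -12.5, 181.3]
ee_rot: [[-0.044, 0.999, -0.0], [0.999, 0.044, 0.0], [0.0, -0.0, -1.0]]
wrist_force: [1.1, 0.1, 0.5]
grip_width: 20.2
gripper_force: 0.0
```

Request:
{"op": "move_arm", "data": {"slide": [[0, 0.02, 0.005], [0, 0.045, 0.013], [0, 0.07, 0.02], [0, 0.09, 0.028], [0, 0.11, 0.035], [0, 0.13, 0.042], [0, 0.15, 0.048], [0, 0.16, 0.05]], "yaw": [0, 0, 0, 0, 0, 0, 0, 0], "fingers": [0.76, 0.76, 0.76, 0.76, 0.76, 0.76, 0.76, 0.76]}}

```text
time: 5.75
tool_pos: [664.0, -11.2, 171.5]
ee_rot: [[-0.044, 0.999, -0.0], [0.999, 0.044, -0.0], [0.0, -0.0, -1.0]]
wrist_force: [0.5, -0.1, -0.0]
grip_width: 20.4
gripper_force: 0.0
```

```bash
python3 - <<'E'
from plan import plan
plan((664,-11.2,290,92.5),(552.6,119.8,290,94.2),(552.6,119.8,185,94.2))
E
```

```text
(664, -11.2, 290, 92.5) slide [ 1.000e-04 -2.000e-04 -5.927e-01] yaw 0.0001 rows>=3
(552.6, 119.8, 290, 94.2) slide [ 0.6787 -0.5279 -0.    ] yaw -0.0189 rows>=4
(552.6, 119.8, 185, 94.2) slide [0.    0.    0.525] yaw 0.0 rows>=3
```

Request:
{"op": "move_arm", "data": {"slide": [[0, 0, -0.2], [0, 0, -0.4], [0, 0, -0.59], [0.17, -0.13, -0.59], [0.34, -0.26, -0.59], [0.51, -0.4, -0.59], [0.679, -0.528, -0.59], [0.679, -0.528, -0.59]], "yaw": [0, 0, 0, -0.019, -0.019, -0.019, -0.019, -0.019], "fingers": [0.76, 0.76, 0.76, 0, 0, 0, 0, 0]}}

```text
time: 6.55
tool_pos: [549.2, 123.3, 290.7]
ee_rot: [[-0.079, 0.997, -0.001], [0.997, 0.079, 0.001], [0.001, -0.001, -1.0]]
wrist_force: [0.1, 0.3, 1.2]
grip_width: 85.3
gripper_force: 0.0
```

Request:
{"op": "move_arm", "data": {"slide": [[0, 0, 0], [0, 0, 0.2], [0, 0, 0.4], [0, 0, 0.525], [0, 0, 0.525], [0, 0, 0.525], [0, 0, 0.525], [0, 0, 0.525]], "yaw": [0, 0, 0, 0, 0, 0, 0, 0], "fingers": [0, 0, 0, 0, 0.76, 0.76, 0.76, 0.76]}}

```text
time: 7.35
tool_pos: [553.9, 119.8, 186.8]
ee_rot: [[-0.073, 0.997, 0.004], [0.997, 0.073, 0.001], [0.001, 0.004, -1.0]]
wrist_force: [0.2, 0.5, 0.5]
grip_width: 28.2
gripper_force: 0.0
```

Request:
{"op": "move_arm", "data": {"slide": [[0, 0, 0], [0, 0.04, -0.004], [0, 0.09, -0.008], [0, 0.135, -0.009], [0, 0.18, -0.008], [0, 0.23, -0.005], [0, 0.28, 0], [0, 0.32, 0.008]], "yaw": [0, 0, 0, 0, 0, 0, 0, 0], "fingers": [0.76, 0.76, 0.76, 0.76, 0.76, 0.76, 0.76, 0.76]}}

```text
time: 8.15
tool_pos: [617.3, 124.7, 182.9]
ee_rot: [[-0.074, 0.997, 0.0], [0.997, 0.074, 0.0], [0.0, 0.0, -1.0]]
wrist_force: [0.3, 0.1, 0.1]
grip_width: 20.7
gripper_force: 0.0
```

Request:
{"op": "move_arm", "data": {"slide": [[0, 0.03, 0.006], [0, 0.06, 0.013], [0, 0.09, 0.021], [0, 0.12, 0.03], [0, 0.15, 0.04], [0, 0.17, 0.048], [0, 0.19, 0.054], [0, 0.2, 0.058]], "yaw": [0, 0, 0, 0, 0, 0, 0, 0], "fingers": [0.76, 0.76, 0.76, 0.76, 0.76, 0.76, 0.76, 0.76]}}

```text
time: 8.95
tool_pos: [656.3, 127.5, 171.3]
ee_rot: [[-0.074, 0.997, -0.0], [0.997, 0.074, -0.0], [0.0, -0.0, -1.0]]
wrist_force: [0.4, -0.8, -0.4]
grip_width: 20.4
gripper_force: 0.0
```

```bash
python3 - <<'E'
from plan import plan
plan((657.7,126.8,300,94.2),(480,30,360,120),(440,-180,360,180))
E
```

```text
(657.7, 126.8, 300, 94.2) slide [-0.004   0.0068 -0.6436] yaw 0.0002 rows>=3
(480, 30, 360, 120) slide [-0.4176 -0.9216 -0.3   ] yaw -0.2867 rows>=5
(440, -180, 360, 180) slide [-0.8093 -0.6982 -0.    ] yaw -0.6667 rows>=7
```

```bash
python3 - <<'E'
from plan import plan
plan((656.3,127.5,300,94.2),(520,60,350,135),(420,0,360,180))
E
```

```text
(656.3, 127.5, 300, 94.2) slide [ 0.000e+00  1.000e-04 -6.436e-01] yaw 0.0002 rows>=3
(520, 60, 350, 135) slide [-0.2867 -0.7044 -0.25  ] yaw -0.4533 rows>=5
(420, 0, 360, 180) slide [ 0.1414 -0.5657 -0.05  ] yaw -0.5 rows>=6
```

Request:
{"op": "move_arm", "data": {"slide": [[0, 0, -0.22], [0, 0, -0.44], [0, 0, -0.64], [-0.06, -0.14, -0.7], [-0.12, -0.28, -0.75], [-0.17, -0.42, -0.8], [-0.23, -0.56, -0.85], [-0.287, -0.704, -0.89]], "yaw": [0, 0, 0, -0.09, -0.18, -0.27, -0.36, -0.453], "fingers": [0.76, 0.76, 0.76, 0, 0, 0, 0, 0]}}

```text
time: 9.75
tool_pos: [518.7, 59.4, 350.3]
ee_rot: [[-0.711, 0.703, 0.001], [0.703, 0.711, 0.0], [-0.001, 0.001, -1.0]]
wrist_force: [-0.6, 0.6, 0.1]
grip_width: 85.6
gripper_force: 0.0
```

Request:
{"op": "move_arm", "data": {"slide": [[0.14, -0.566, -0.05], [0.14, -0.566, -0.05], [0.14, -0.566, -0.05], [0.14, -0.566, -0.05], [0.14, -0.566, -0.05], [0.14, -0.566, -0.05], [0.14, -0.566, -0.05], [0.14, -0.566, -0.05]], "yaw": [-0.5, -0.5, -0.5, -0.5, -0.5, -0.5, -0.5, -0.5], "fingers": [0, 0, 0, 0, 0, 0, 0, 0]}}

```text
time: 10.55
tool_pos: [419.9, -0.3, 359.7]
ee_rot: [[-1.0, 0.001, 0.0], [0.001, 1.0, 0.0], [-0.0, 0.0, -1.0]]
wrist_force: [-0.4, -0.5, -0.4]
grip_width: 85.6
gripper_force: 0.0
```

```bash
python3 - <<'E'
from h import *
C=cam('wrist'); im,D=get_image('wrist'); save('w2.png',im); np.savez('w2.npz',P=cloud('wrist',D,C),K=C[0],k=C[1],R=C[2],t=C[3])
s=sense();print(s['tool_pos'],s['ee_rot'][:,0],s['time'])
E
```

```text
[ 4.19973462e+02 -3.12810525e-01  3.59611390e+02] [-9.99999675e-01  7.97952937e-04 -1.12634232e-04] 10.6
```

View pics/w2.png

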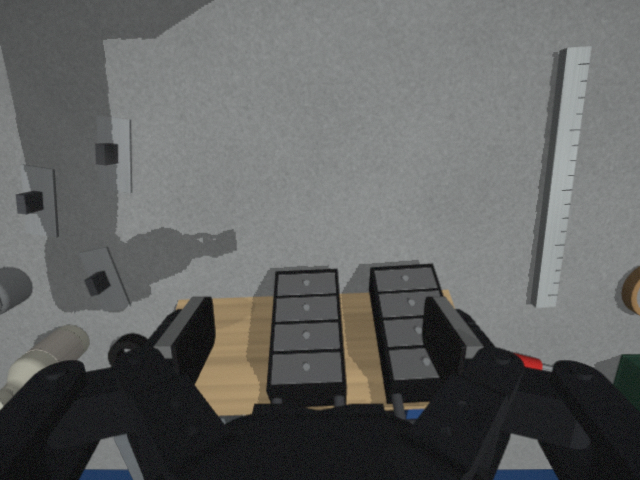

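Both cases now lean on the board with their drawer fronts up. Case1's front lower edge runs from (275,271) to (339,269) and case0's from (370,267) to (436,265). The packers are at (114,155), (38,202) and (105,277), and the straightedge is at (565,178).

```bash
cat >> h.py <<'E'
def load(f):
    z=np.load(f); return z['P'],(z['K'],float(z['k']),z['R'],z['t'])
E
python3 - <<'E'
from m import *
P,C=load('w2.npz')
print(onz('wrist',[(274.5,271),(339,269.5),(370,267),(436,265)],26,C))
im=cv2.imread('pics/w2.png');h=cv2.cvtColor(im,cv2.COLOR_BGR2HSV)
for r in(np.s_[272:370,278:335],np.s_[268:340,376:428]):
    q=P[r].reshape(-1,3);q=q[(q[:,2]>25)&(q[:,2]<170)];A=np.c_[q[:,1:],np.ones(len(q))]
    for _ in range(5):
        c=np.linalg.lstsq(A,q[:,0],rcond=None)[0];k=abs(q[:,0]-A@c)<2;q,A=q[k],A[k]
    print('front face x=a y+b z+c',c,'tilt',np.degrees(np.arctan(c[1]*np.cos(np.arctan(c[0])))),'yaw',np.degrees(np.arctan(-c[0])))
# edges of cases in y: rows
b=(h[...,0]>8)&(h[...,0]<25)&(h[...,1]>70)
q=P[b&(np.arange(480)[:,None]<400)];q=q[(q[:,2]>10)&(q[:,2]<130)];A=np.c_[q[:,1:],np.ones(len(q))]
for _ in range(5):
    c=np.linalg.lstsq(A,q[:,0],rcond=None)[0];k=abs(q[:,0]-A@c)<3;q,A=q[k],A[k]
print('board',c)
E
python3 - <<'E'
from plan import plan
plan((380,-180,330,180),(380,-300,330,180))
E
```

```text
[[542.72966567 -63.82757652  26.        ]
 [540.59959822  29.37870424  26.        ]
 [536.83627944  74.00308283  26.        ]
 [533.99454393 169.00855309  26.        ]]
front face x=a y+b z+c [-4.71764816e-02  5.59208276e-01  5.23022372e+02] tilt 29.187158743402335 yaw 2.7010106658627975
front face x=a y+b z+c [-1.00081343e-01  5.60174240e-01  5.28917768e+02] tilt 29.134845721346462 yaw 5.715207569992564
board [-3.92151076e-02  5.28053479e-01  5.91891769e+02]
(380, -180, 330, 180) slide [ 0.1992 -0.8986  0.1481] yaw -0.0005 rows>=4
(380, -300, 330, 180) slide [-0.  -0.6 -0. ] yaw 0.0 rows>=3
```

Request:
{"op": "move_arm", "data": {"slide": [[0.1, -0.25, 0], [0.1, -0.5, 0.05], [0.1, -0.75, 0.1], [0.1, -1, 0.15], [0.1, -1, 0.15], [0.1, -1, 0.15], [0.1, -1, 0.15], [0.1, -1, 0.15]], "yaw": [0, 0, 0, 0, 0, 0, 0, 0], "fingers": [0, 0, 0, 0, 0, 0, 0, 0]}}

```text
time: 11.4
tool_pos: [400.4, -199.1, 330.0]
ee_rot: [[-1.0, -0.002, 0.001], [-0.002, 1.0, -0.0], [-0.001, -0.0, -1.0]]
wrist_force: [0.4, -0.4, -0.0]
grip_width: 85.1
gripper_force: 0.0
```

Request:
{"op": "move_arm", "data": {"slide": [[0, -0.2, 0], [0, -0.4, 0], [0, -0.55, 0], [0, -0.55, 0], [0, -0.55, 0], [0, -0.55, 0], [0, -0.55, 0], [0, -0.55, 0]], "yaw": [0, 0, 0, 0, 0, 0, 0, 0], "fingers": [0, 0, 0, 0, 0, 0, 0, 0]}}

```text
time: 12.2
tool_pos: [400.3, -309.3, 330.0]
ee_rot: [[-1.0, -0.002, 0.001], [-0.002, 1.0, -0.0], [-0.001, -0.0, -1.0]]
wrist_force: [-0.1, -0.1, 0.4]
grip_width: 85.6
gripper_force: 0.0
```

```bash
python3 - <<'E'
from h import *
C=cam('wrist'); im,D=get_image('wrist'); save('w3.png',im); np.savez('w3.npz',P=cloud('wrist',D,C),K=C[0],k=C[1],R=C[2],t=C[3])
s=sense();print(s['tool_pos'],s['ee_rot'][:,0],s['time'])
E
```

```text
[ 400.22091006 -309.52792478  329.90846135] [-9.99999053e-01 -1.27278097e-03 -5.24382118e-04] 12.25
```

View pics/w3.png

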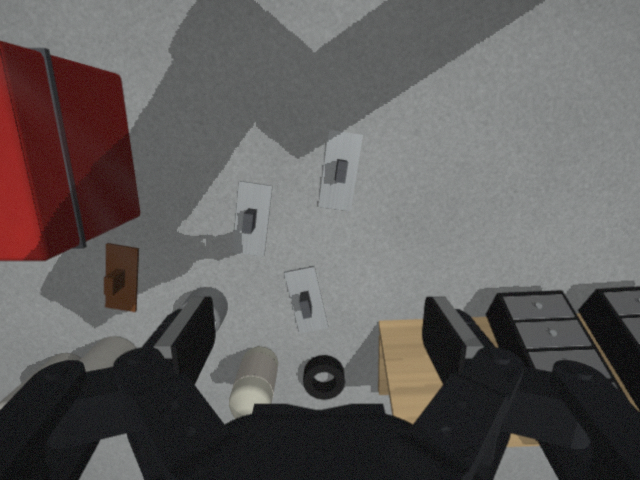

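The view shows packer A at (341,171), B at (253,218) and C at (306,299). The brown lookalike is at (122,277) and the tyre at (323,377). Next I'll measure the blades and tabs by depth.

```bash
cat > pk.py <<'E'
from m import *
def packers(f,regs):
    P,C=load(f); Z=P[...,2].copy()
    for nm,(x0,y0,x1,y1) in regs.items():
        r=np.s_[y0:y1,x0:x1]; p=P[r].reshape(-1,3); p=p[np.isfinite(p[:,2])]
        b=p[p[:,2]<2.2]; A=np.c_[b[:,:2],np.ones(len(b))]; c=np.linalg.lstsq(A,b[:,2],rcond=None)[0]
        H=P[...,2]-P[...,:2]@c[:2]-c[2]
        M=np.zeros(H.shape,np.uint8);M[r]=(H[r]>2.7)&(H[r]<60); M=cv2.morphologyEx(cv2.medianBlur(M,5),cv2.MORPH_CLOSE,np.ones((3,3)))
        n,l,st,_=cv2.connectedComponentsWithStats(M); k=1+np.argmax(st[1:,4]); q=P[(l==k)&(H<9)][:,:2]
        (cx,cy),(w,h),a=cv2.minAreaRect(q.astype(np.float32))
        if w<h:w,h,a=h,w,a+90
        a=(a+90)%180-90
        T=P[(l==k)&(H>33)&(H<42)]
        t=T[:,:2].mean(0) if len(T) else np.array([np.nan]*2); u=np.array([np.cos(np.radians(a)),np.sin(np.radians(a))])
        print(nm,'centre',np.round([cx,cy],1),'size',np.round([w,h],1),'yaw',round(a,1),'tab',np.round(t,1),'tab along',np.round((t-[cx,cy])@u,1),'n',len(q),len(T))
E
python3 - <<'E'
from pk import *
packers('w3.npz',{'A':(308,118,378,222),'B':(222,170,285,268),'C':(270,255,340,340)})
E
```

```text
A centre [ 380.1 -281.4] size [100.4  44.2] yaw -7.5 tab [ 376.8 -281.2] tab along -3.3 n 2341 218
B centre [ 444.9 -400.2] size [100.7  44.4] yaw -8.6 tab [ 441.4 -399.5] tab along -3.5 n 2025 202
C centre [ 566.3 -326.9] size [101.2  45.1] yaw 12.2 tab [ 562.3 -327.1] tab along -4.0 n 1625 167
```

```bash
python3 - <<'E'
from plan import plan
plan((376.8,-281.2,140,172.5),(376.8,-281.2,9,172.5),(376.8,-281.2,20,172.5),(428,-25,20,183))
E
```

```text
(376.8, -281.2, 140, 172.5) slide [0.1169 0.1418 0.9495] yaw 0.0841 rows>=4
(376.8, -281.2, 9, 172.5) slide [0.    0.    0.655] yaw 0.0 rows>=3
(376.8, -281.2, 20, 172.5) slide [ 0.     0.    -0.055] yaw 0.0 rows>=1
(428, -25, 20, 183) slide [-0.0866  1.3035 -0.    ] yaw -0.1167 rows>=6
```

Request:
{"op": "move_arm", "data": {"slide": [[0.117, 0.142, 0.25], [0.117, 0.142, 0.5], [0.117, 0.142, 0.75], [0.117, 0.142, 0.95], [0.117, 0.142, 0.95], [0.117, 0.142, 0.95], [0.117, 0.142, 0.95], [0.117, 0.142, 0.95]], "yaw": [0.084, 0.084, 0.084, 0.084, 0.084, 0.084, 0.084, 0.084], "fingers": [0.3, 0.3, 0.3, 0.3, 0.3, 0.3, 0.3, 0.3]}}

```text
time: 13.05
tool_pos: [378.9, -283.6, 142.6]
ee_rot: [[-0.991, 0.132, 0.005], [0.132, 0.991, -0.004], [-0.006, -0.003, -1.0]]
wrist_force: [0.4, -0.8, 0.4]
grip_width: 59.8
gripper_force: 0.0
```

Request:
{"op": "move_arm", "data": {"slide": [[0, 0, 0.2], [0, 0, 0.4], [0, 0, 0.6], [0, 0, 0.655], [0, 0, 0.655], [0, 0, 0.655], [0, 0, 0.655], [0, 0, 0.655]], "yaw": [0, 0, 0, 0, 0, 0, 0, 0], "fingers": [0.3, 0.3, 0.3, 0.3, 0.3, 1, 1, 1], "force": 60}}

```text
time: 13.85
tool_pos: [378.0, -283.0, 10.4]
ee_rot: [[-0.991, 0.132, 0.003], [0.132, 0.991, -0.002], [-0.003, -0.002, -1.0]]
wrist_force: [0.7, -0.6, -1.0]
grip_width: 16.4
gripper_force: 0.0
```

Request:
{"op": "move_arm", "data": {"slide": [[0, 0, 0], [0, 0, 0], [0, 0, 0], [0, 0, 0], [0, 0, -0.03], [0, 0, -0.055], [0, 0, -0.055], [0, 0, -0.055]], "yaw": [0, 0, 0, 0, 0, 0, 0, 0], "fingers": [1, 1, 1, 1, 1, 1, 1, 1]}}

```text
time: 14.65
tool_pos: [376.6, -281.9, 19.6]
ee_rot: [[-0.991, 0.132, 0.0], [0.132, 0.991, -0.0], [-0.0, -0.0, -1.0]]
wrist_force: [0.0, 0.1, -2.6]
grip_width: 10.6
gripper_force: 58.5
```

```bash
python3 - <<'E'
from plan import plan
plan((402,-152,20,178),(429.7,-22.3,20,183),(429.7,-22.3,9.5,183))
E
```

```text
(402, -152, 20, 178) slide [-0.0405  0.6608 -0.0021] yaw -0.0618 rows>=3
(429.7, -22.3, 20, 183) slide [-0.1158  0.6529 -0.    ] yaw -0.0556 rows>=3
(429.7, -22.3, 9.5, 183) slide [0.     0.     0.0525] yaw 0.0 rows>=1
```

Request:
{"op": "move_arm", "data": {"slide": [[-0.005, 0.08, 0], [-0.01, 0.17, 0], [-0.015, 0.26, 0], [-0.02, 0.35, 0], [-0.027, 0.44, 0], [-0.033, 0.53, 0], [-0.04, 0.61, 0], [-0.04, 0.66, 0]], "yaw": [-0.01, -0.02, -0.03, -0.04, -0.05, -0.06, -0.062, -0.062], "fingers": [1, 1, 1, 1, 1, 1, 1, 1]}}

```text
time: 15.45
tool_pos: [401.8, -151.1, 19.2]
ee_rot: [[-0.999, 0.034, -0.001], [0.034, 0.999, 0.0], [0.001, 0.0, -1.0]]
wrist_force: [-0.9, -0.4, -2.3]
grip_width: 10.7
gripper_force: 58.7
```

Request:
{"op": "move_arm", "data": {"slide": [[-0.02, 0.11, 0], [-0.04, 0.22, 0], [-0.06, 0.33, 0], [-0.08, 0.44, 0], [-0.1, 0.55, 0], [-0.116, 0.653, 0], [-0.116, 0.653, 0.03], [-0.116, 0.653, 0.052]], "yaw": [-0.01, -0.02, -0.03, -0.04, -0.05, -0.055, -0.055, -0.055], "fingers": [1, 1, 1, 1, 1, 1, 1, 1]}}

```text
time: 16.25
tool_pos: [429.8, -22.0, 10.2]
ee_rot: [[-0.999, -0.053, 0.0], [-0.053, 0.999, 0.001], [-0.0, 0.0, -1.0]]
wrist_force: [-16.9, 3.7, 60.1]
grip_width: 10.9
gripper_force: 68.0
```

```bash
python3 - <<'E'
from plan import *
s=sense();print(s['tool_pos'],s['wrist_force'],s['grip_width'],s['gripper_force'])
plan((499.6,-18.6,9.5,183))
C=cam('wrist'); im,D=get_image('wrist'); save('w4.png',im); np.savez('w4.npz',P=cloud('wrist',D,C),K=C[0],k=C[1],R=C[2],t=C[3])
E
```

```text
[429.81093707 -22.02257198  10.17282892] [-16.94452048   3.66718542  60.06044514] 10.900161221993875 68.03731441497803
(499.6, -18.6, 9.5, 183) slide [-0.3494 -0.0013  0.0034] yaw 0.0003 rows>=2
```

View pics/w4.png

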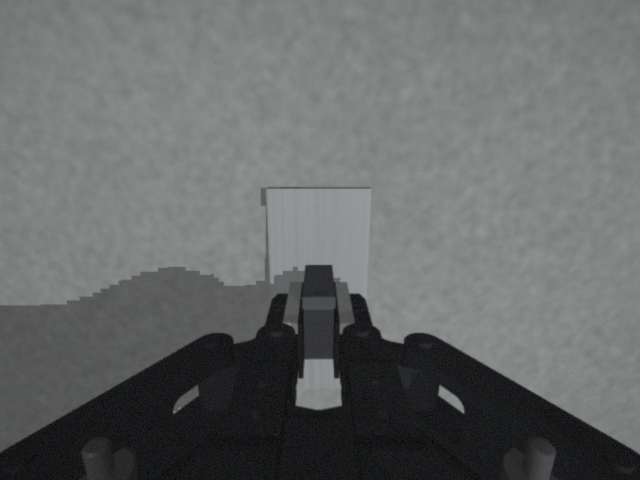

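The packer is held squarely, with its end edge at (318,187) and the tab in the fingers at (318,300). It is pressed onto the bench with 60 N, so I'll relieve that first.

Request:
{"op": "move_arm", "data": {"slide": [[0, 0, -0.003], [0, 0, -0.005], [0, 0, -0.007], [0, 0, -0.007], [0, 0, -0.007], [0, 0, -0.007], [0, 0, -0.007], [0, 0, -0.007]], "yaw": [0, 0, 0, 0, 0, 0, 0, 0], "fingers": [1, 1, 1, 1, 1, 1, 1, 1]}}

```text
time: 17.1
tool_pos: [429.6, -22.7, 10.4]
ee_rot: [[-0.999, -0.051, -0.0], [-0.051, 0.999, -0.0], [0.0, -0.0, -1.0]]
wrist_force: [0.6, -1.1, -1.6]
grip_width: 10.7
gripper_force: 59.2
```

Request:
{"op": "move_arm", "data": {"slide": [[-0.04, 0, 0], [-0.09, 0, 0], [-0.14, 0, 0], [-0.19, 0, 0], [-0.24, 0, 0], [-0.29, 0, 0], [-0.33, 0, 0], [-0.349, 0, 0]], "yaw": [0, 0, 0, 0, 0, 0, 0, 0], "fingers": [1, 1, 1, 1, 1, 1, 1, 1]}}

```text
time: 17.9
tool_pos: [500.8, -18.7, 10.3]
ee_rot: [[-0.999, -0.052, 0.001], [-0.052, 0.999, 0.0], [-0.001, 0.0, -1.0]]
wrist_force: [-4.4, 1.0, 6.1]
grip_width: 11.0
gripper_force: 59.9
```

Request:
{"op": "move_arm", "data": {"slide": [[0, 0, 0], [0, 0, 0], [0, 0, 0], [0, 0, 0], [0, 0, 0], [0, 0, 0], [0, 0, -0.2], [0, 0, -0.4]], "yaw": [0, 0, 0, 0, 0, 0, 0, 0], "fingers": [1, 1, 0.6, 0.6, 0.6, 0.6, 0.6, 0.6]}}

```text
time: 18.7
tool_pos: [497.7, -18.8, 90.2]
ee_rot: [[-0.999, -0.052, -0.004], [-0.052, 0.999, 0.0], [0.004, 0.0, -1.0]]
wrist_force: [1.1, 1.0, 0.7]
grip_width: 34.1
gripper_force: 0.0
```

```bash
python3 - <<'E'
from plan import *
print(sense()['time'])
plan((499.6,-18.6,200,183),(450,-80,330,180),(444,-280,250,175))
E
```

```text
18.7
(499.6, -18.6, 200, 183) slide [-9.500e-03  5.000e-04 -5.492e-01] yaw -0.0004 rows>=3
(450, -80, 330, 180) slide [ 0.2637 -0.2936 -0.65  ] yaw 0.0333 rows>=4
(444, -280, 250, 175) slide [ 0.03 -1.    0.4 ] yaw 0.0556 rows>=5
```

Request:
{"op": "move_arm", "data": {"slide": [[0, 0, -0.2], [0, 0, -0.4], [0.06, 0, -0.6], [0.15, 0, -0.8], [0.25, 0.05, -1], [0.35, 0.1, -1], [0.4, 0.15, -1], [0.4, 0.15, -1]], "yaw": [0, 0, 0, 0, 0, 0, 0, 0], "fingers": [0.3, 0.3, 0.3, 0.3, 0.3, 0.3, 0.3, 0.3]}}

```text
time: 19.5
tool_pos: [416.5, 7.8, 290.3]
ee_rot: [[-0.999, -0.053, -0.001], [-0.053, 0.999, 0.0], [0.001, 0.0, -1.0]]
wrist_force: [-0.2, 0.1, -0.1]
grip_width: 59.8
gripper_force: 0.0
```

```bash
cat > shot.py <<'E'
from pk import *
import sys
f=sys.argv[1];C=cam('wrist'); im,D=get_image('wrist'); save(f+'.png',im); np.savez(f+'.npz',P=cloud('wrist',D,C),K=C[0],k=C[1],R=C[2],t=C[3])
s=sense();print(s['tool_pos'],np.degrees(np.arctan2(s['ee_rot'][1,0],s['ee_rot'][0,0])),s['time'])
E
python3 shot.py w5
```

```text
[417.29271826   7.3941909  289.90519714] -176.96838536564422 19.55
```

View pics/w5.png

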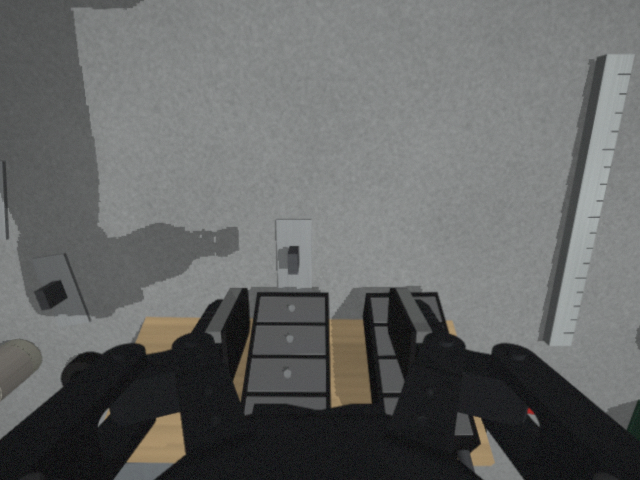

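Packer A is under case1, with its outer end edge from (276,219) to (312,219) and in line with the drawer knobs at about x=292. I'll take C next.

```bash
python3 - <<'E'
from pk import *
from plan import plan
P,C=load('w5.npz')
e=onz('wrist',[(276,219),(312,219.3)],5,C);print(e,'front',onz('wrist',[(257,292),(329,292.5)],26,C), 'case0',onz('wrist',[(367,293),(438,293)],26,C))
q=P[225:245,280:308].reshape(-1,3);print(np.median(q,0))
plan((430,-140,290,180),(470,-320,290,188))
E
```

```text
[[452.65297146 -42.98485603   5.        ]
 [450.71104933   1.70201201   5.        ]] front [[543.09435978 -62.86034998  26.        ]
 [539.07933227  27.63508913  26.        ]] case0 [[537.30569649  75.48318256  26.        ]
 [532.73944967 164.98175562  26.        ]]
[471.41619329 -20.58821502   5.51557024]
(430, -140, 290, 180) slide [-2.450e-02 -7.393e-01 -5.000e-04] yaw 0.0337 rows>=3
(470, -320, 290, 188) slide [-0.2 -0.9 -0. ] yaw -0.0889 rows>=4
```

Request:
{"op": "move_arm", "data": {"slide": [[-0.02, -0.24, 0], [-0.02, -0.48, 0], [-0.02, -0.74, 0], [-0.08, -0.98, 0], [-0.14, -1, 0], [-0.14, -1, 0], [-0.14, -1, 0], [-0.14, -1, 0]], "yaw": [0.03, 0.03, 0, 0, -0.05, -0.05, -0.05, -0.05], "fingers": [0.3, 0.3, 0.3, 0.3, 0.3, 0.3, 0.3, 0.3]}}

```text
time: 20.35
tool_pos: [455.8, -190.4, 289.9]
ee_rot: [[-0.991, -0.13, -0.002], [-0.13, 0.991, 0.001], [0.001, 0.001, -1.0]]
wrist_force: [0.1, -0.5, -0.3]
grip_width: 60.0
gripper_force: 0.0
```

Request:
{"op": "move_arm", "data": {"slide": [[-0.05, -0.2, 0], [-0.1, -0.4, 0], [-0.12, -0.6, 0], [-0.12, -0.6, 0], [-0.12, -0.6, 0], [-0.12, -0.6, 0], [-0.12, -0.6, 0], [-0.12, -0.6, 0]], "yaw": [0, 0, 0, 0, 0, 0, 0, 0], "fingers": [0.3, 0.3, 0.3, 0.3, 0.3, 0.3, 0.3, 0.3]}}

```text
time: 21.15
tool_pos: [495.6, -306.0, 291.2]
ee_rot: [[-0.991, -0.131, 0.001], [-0.131, 0.991, -0.0], [-0.001, -0.0, -1.0]]
wrist_force: [0.2, -0.2, 0.1]
grip_width: 59.7
gripper_force: 0.0
```

```bash
python3 shot.py w6; python3 - <<'E'
from pk import *
P,C=load('w6.npz')
c=proj('wrist',[(566.3,-326.9,5),(444.9,-400.2,5)],C);print(c)
x,y=c[0].astype(int);packers('w6.npz',{'C':(max(x-75,0),max(y-75,0),x+75,y+75)})
E
```

```text
[ 495.6264331  -306.17451675  291.18345985] -172.4624705565918 21.2
[[295.00993394 244.47763271]
 [244.31464101 138.67442526]]
C centre [ 566.2 -326.5] size [100.5  44.2] yaw 11.8 tab [ 562.5 -327.2] tab along -3.7 n 2287 226
```

```bash
python3 - <<'E'
from plan import plan
plan((562.7,-327.2,140,191.8),(562.7,-327.2,10,191.8),(562.7,-327.2,22,191.8),(500,-240,22,188),(430,-100,22,184),(423,60,22,183.5),(423.3,113,22,183.5),(423.3,113,10.5,183.5),(493.2,117.3,10.5,183.5))
E
```

```text
(562.7, -327.2, 140, 191.8) slide [-0.3187 -0.1482  0.7559] yaw -0.0474 rows>=4
(562.7, -327.2, 10, 191.8) slide [0.   0.   0.65] yaw 0.0 rows>=3
(562.7, -327.2, 22, 191.8) slide [ 0.    0.   -0.06] yaw 0.0 rows>=1
(500, -240, 22, 188) slide [ 0.2177  0.4909 -0.    ] yaw 0.0422 rows>=3
(430, -100, 22, 184) slide [ 0.2492  0.7419 -0.    ] yaw 0.0444 rows>=4
(423, 60, 22, 183.5) slide [-0.0209  0.8005 -0.    ] yaw 0.0056 rows>=4
(423.3, 113, 22, 183.5) slide [-0.0177  0.2644 -0.    ] yaw 0.0 rows>=2
(423.3, 113, 10.5, 183.5) slide [0.     0.     0.0575] yaw 0.0 rows>=1
(493.2, 117.3, 10.5, 183.5) slide [-3.502e-01  1.000e-04 -0.000e+00] yaw 0.0 rows>=2
```

Request:
{"op": "move_arm", "data": {"slide": [[-0.319, -0.148, 0.2], [-0.319, -0.148, 0.4], [-0.319, -0.148, 0.6], [-0.319, -0.148, 0.756], [-0.319, -0.148, 0.756], [-0.319, -0.148, 0.756], [-0.319, -0.148, 0.756], [-0.319, -0.148, 0.756]], "yaw": [-0.047, -0.047, -0.047, -0.047, -0.047, -0.047, -0.047, -0.047], "fingers": [0.3, 0.3, 0.3, 0.3, 0.3, 0.3, 0.3, 0.3]}}

```text
time: 22.0
tool_pos: [564.3, -329.1, 142.8]
ee_rot: [[-0.979, -0.203, 0.005], [-0.203, 0.979, -0.003], [-0.004, -0.004, -1.0]]
wrist_force: [0.5, 0.8, -0.1]
grip_width: 59.6
gripper_force: 0.0
```

Request:
{"op": "move_arm", "data": {"slide": [[0, 0, 0.2], [0, 0, 0.4], [0, 0, 0.6], [0, 0, 0.65], [0, 0, 0.65], [0, 0, 0.65], [0, 0, 0.65], [0, 0, 0.65]], "yaw": [0, 0, 0, 0, 0, 0, 0, 0], "fingers": [0.3, 0.3, 0.3, 0.3, 0.3, 1, 1, 1], "force": 60}}

```text
time: 22.8
tool_pos: [564.3, -329.2, 11.9]
ee_rot: [[-0.979, -0.203, 0.004], [-0.203, 0.979, -0.002], [-0.003, -0.003, -1.0]]
wrist_force: [-0.1, -0.8, -0.4]
grip_width: 16.7
gripper_force: 0.0
```

Request:
{"op": "move_arm", "data": {"slide": [[0, 0, 0], [0, 0, 0], [0, 0, 0], [0, 0, 0], [0, 0, -0.03], [0, 0, -0.06], [0, 0, -0.06], [0, 0, -0.06]], "yaw": [0, 0, 0, 0, 0, 0, 0, 0], "fingers": [1, 1, 1, 1, 1, 1, 1, 1]}}

```text
time: 23.6
tool_pos: [562.6, -328.2, 21.2]
ee_rot: [[-0.979, -0.203, -0.0], [-0.203, 0.979, 0.0], [0.0, 0.0, -1.0]]
wrist_force: [-0.3, 0.2, -3.2]
grip_width: 10.6
gripper_force: 59.8
```

```bash
python3 - <<'E'
from plan import plan
plan((500,-240,22,188),(395,-110,22,184),(390,60,22,183.5),(423.3,113,22,183.5))
E
```

```text
(500, -240, 22, 188) slide [ 0.2171  0.4953 -0.0039] yaw 0.041 rows>=3
(395, -110, 22, 184) slide [ 0.4294  0.7167 -0.    ] yaw 0.0444 rows>=4
(390, 60, 22, 183.5) slide [-0.0344  0.8497 -0.    ] yaw 0.0056 rows>=4
(423.3, 113, 22, 183.5) slide [-0.1824  0.2543 -0.    ] yaw 0.0 rows>=2
```

Request:
{"op": "move_arm", "data": {"slide": [[0.03, 0.07, 0], [0.06, 0.14, 0], [0.09, 0.21, 0], [0.12, 0.28, 0], [0.155, 0.35, 0], [0.185, 0.42, 0], [0.217, 0.495, 0], [0.217, 0.495, 0]], "yaw": [0.005, 0.01, 0.02, 0.025, 0.03, 0.035, 0.041, 0.041], "fingers": [1, 1, 1, 1, 1, 1, 1, 1]}}

```text
time: 24.4
tool_pos: [498.0, -238.1, 20.6]
ee_rot: [[-0.99, -0.14, -0.003], [-0.14, 0.99, 0.002], [0.003, 0.002, -1.0]]
wrist_force: [-0.2, 0.6, -3.1]
grip_width: 10.8
gripper_force: 59.8
```

Request:
{"op": "move_arm", "data": {"slide": [[0.06, 0.1, 0], [0.12, 0.2, 0], [0.18, 0.3, 0], [0.24, 0.4, 0], [0.3, 0.5, 0], [0.36, 0.61, 0], [0.429, 0.717, 0], [0.429, 0.717, 0]], "yaw": [0.006, 0.012, 0.018, 0.024, 0.03, 0.036, 0.044, 0.044], "fingers": [1, 1, 1, 1, 1, 1, 1, 1]}}

```text
time: 25.2
tool_pos: [392.2, -108.3, 20.8]
ee_rot: [[-0.997, -0.072, -0.004], [-0.072, 0.997, 0.001], [0.004, 0.002, -1.0]]
wrist_force: [-0.0, -1.0, -3.2]
grip_width: 11.2
gripper_force: 59.8
```

Request:
{"op": "move_arm", "data": {"slide": [[-0.005, 0.12, 0], [-0.01, 0.24, 0], [-0.015, 0.36, 0], [-0.02, 0.48, 0], [-0.025, 0.6, 0], [-0.03, 0.72, 0], [-0.034, 0.85, 0], [-0.034, 0.85, 0]], "yaw": [0.005, 0.005, 0.005, 0.005, 0.005, 0.005, 0.005, 0.005], "fingers": [1, 1, 1, 1, 1, 1, 1, 1]}}

```text
time: 26.0
tool_pos: [391.8, 62.1, 21.7]
ee_rot: [[-0.998, -0.067, 0.002], [-0.067, 0.998, 0.001], [-0.003, 0.001, -1.0]]
wrist_force: [-0.3, -0.5, -2.0]
grip_width: 11.1
gripper_force: 60.0
```

```bash
python3 - <<'E'
from plan import *
s=sense();print(s['tool_pos'],s['wrist_force'],s['grip_width'],s['gripper_force'],s['time'])
plan((423.3,113,22,183.5),(423.3,113,11,183.5))
E
```

```text
[391.84032411  62.08373172  21.71942198] [-0.34811784 -0.485268   -1.99099593] 11.060561669734108 59.95680570602417 26.0
(423.3, 113, 22, 183.5) slide [-0.1739  0.2436 -0.0014] yaw 0.0035 rows>=2
(423.3, 113, 11, 183.5) slide [0.    0.    0.055] yaw 0.0 rows>=1
```

Request:
{"op": "move_arm", "data": {"slide": [[-0.06, 0.08, 0], [-0.12, 0.16, 0], [-0.174, 0.244, 0], [-0.174, 0.244, 0], [-0.174, 0.244, 0.02], [-0.174, 0.244, 0.04], [-0.174, 0.244, 0.055], [-0.174, 0.244, 0.055]], "yaw": [0, 0.003, 0.003, 0.003, 0.003, 0.003, 0.003, 0.003], "fingers": [1, 1, 1, 1, 1, 1, 1, 1]}}

```text
time: 26.8
tool_pos: [421.0, 109.9, 11.7]
ee_rot: [[-0.998, -0.057, -0.0], [-0.057, 0.998, -0.001], [0.0, -0.001, -1.0]]
wrist_force: [-5.9, -0.6, 17.7]
grip_width: 11.1
gripper_force: 62.6
```

```bash
python3 - <<'E'
from plan import *
plan((493.2,117.3,10.5,183.5))
E
```

```text
(493.2, 117.3, 10.5, 183.5) slide [-0.3628  0.0166  0.006 ] yaw -0.0027 rows>=2
```

Request:
{"op": "move_arm", "data": {"slide": [[0, 0, -0.003], [-0.06, 0.003, -0.003], [-0.12, 0.006, -0.003], [-0.18, 0.009, -0.003], [-0.24, 0.012, -0.003], [-0.3, 0.015, -0.003], [-0.34, 0.017, -0.003], [-0.363, 0.017, -0.003]], "yaw": [0, 0, 0, 0, 0, 0, 0, 0], "fingers": [1, 1, 1, 1, 1, 1, 1, 1]}}

```text
time: 27.6
tool_pos: [489.9, 117.3, 11.5]
ee_rot: [[-0.998, -0.057, -0.008], [-0.057, 0.998, -0.0], [0.008, 0.0, -1.0]]
wrist_force: [-15.1, -1.0, 21.3]
grip_width: 10.8
gripper_force: 63.7
```

Request:
{"op": "move_arm", "data": {"slide": [[0, 0, 0], [0, 0, 0], [0, 0, 0], [0, 0, 0], [0, 0, 0], [0, 0, 0], [0, 0, -0.2], [0, 0, -0.4]], "yaw": [0, 0, 0, 0, 0, 0, 0, 0], "fingers": [1, 1, 0.6, 0.6, 0.6, 0.6, 0.6, 0.6]}}

```text
time: 28.4
tool_pos: [492.5, 118.1, 90.2]
ee_rot: [[-0.998, -0.058, -0.004], [-0.058, 0.998, -0.001], [0.004, -0.001, -1.0]]
wrist_force: [1.3, 0.5, -0.1]
grip_width: 34.0
gripper_force: 0.0
```

Request:
{"op": "move_arm", "data": {"slide": [[0, 0, -0.2], [0, 0, -0.4], [0.06, 0, -0.6], [0.15, -0.05, -0.8], [0.25, -0.1, -1], [0.35, -0.2, -1], [0.4, -0.25, -1], [0.4, -0.25, -1]], "yaw": [0, 0, 0, 0, 0, 0, 0, 0], "fingers": [0.3, 0.3, 0.3, 0.3, 0.3, 0.3, 0.3, 0.3]}}

```text
time: 29.2
tool_pos: [415.8, 63.0, 290.6]
ee_rot: [[-0.998, -0.056, -0.001], [-0.056, 0.998, -0.0], [0.001, -0.0, -1.0]]
wrist_force: [0.1, 1.0, -0.2]
grip_width: 59.9
gripper_force: 0.0
```

```bash
python3 shot.py w7
```

```text
[416.5459374   63.62290534 290.19154331] -176.75124573455864 29.25
```

View pics/w7.png

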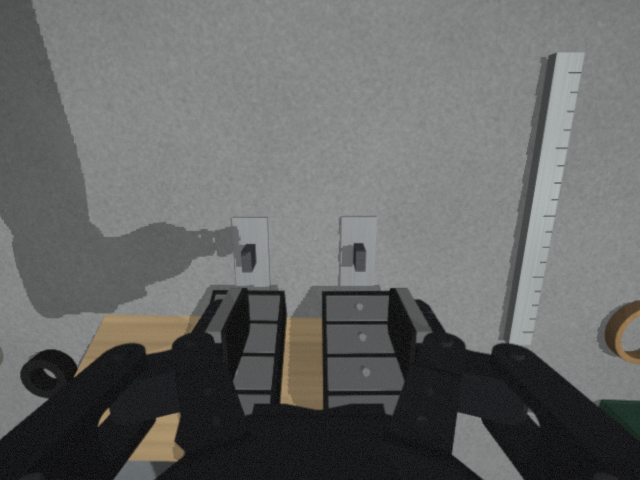

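Both packers are in, with outer ends at (251,217) and (359,216). Next I'll measure the ends and the front edges.

```bash
python3 - <<'E'
from pk import *
P,C=load('w7.npz')
for n,a,z in(('p1 end',[(232,217),(268.5,217.5)],5),('p0 end',[(340,216),(377,216)],5),('case0 front',[(322,290.5),(393,290)],26)):
    e=onz('wrist',a,z,C);print(n,np.round(e[:,:2],1),np.round(e.mean(0)[:2],1))
packers('w7.npz',{'p1':(222,200,275,285),'p0':(330,200,390,284)})
for r in (np.s_[300:390,334:385],):
    q=P[r].reshape(-1,3);q=q[(q[:,2]>25)&(q[:,2]<170)];A=np.c_[q[:,1:],np.ones(len(q))]
    for _ in range(5):
        c=np.linalg.lstsq(A,q[:,0],rcond=None)[0];k=abs(q[:,0]-A@c)<2;q,A=q[k],A[k]
    print('front face',c)
from plan import plan
plan((560,80,300,130),(656,125,290,94),(656,125,172,94))
E
```

```text
p1 end [[452.6 -42.4]
 [450.8   2.9]] [451.7 -19.7]
p0 end [[444.   91.4]
 [441.4 137.3]] [442.7 114.3]
case0 front [[536.2  74.2]
 [530.6 163.3]] [533.4 118.8]
p1 centre [497.  -18.8] size [91.4 44.3] yaw 2.9 tab [498.1 -18.5] tab along 1.1 n 1980 235
p0 centre [488.4 117.4] size [90.4 44.1] yaw 3.2 tab [489.7 117. ] tab along 1.3 n 1984 221
front face [-6.57156535e-02  5.65061938e-01  5.24350664e+02]
(560, 80, 300, 130) slide [-0.7208  0.0411 -0.049 ] yaw 0.5917 rows>=7
(656, 125, 290, 94) slide [-0.1362  0.5123  0.05  ] yaw 0.4 rows>=5
(656, 125, 172, 94) slide [0.   0.   0.59] yaw 0.0 rows>=3
```

```bash
python3 - <<'E'
from plan import plan
plan((540,100,300,140),(656.3,127.5,290,94.2),(656.3,127.5,172,94.2))
E
```

```text
(540, 100, 300, 140) slide [-0.6266  0.1466 -0.049 ] yaw 0.4805 rows>=6
(656.3, 127.5, 290, 94.2) slide [-0.3571  0.4791  0.05  ] yaw 0.5089 rows>=6
(656.3, 127.5, 172, 94.2) slide [0.   0.   0.59] yaw 0.0 rows>=3
```

Request:
{"op": "move_arm", "data": {"slide": [[-0.627, 0.147, -0.05], [-0.627, 0.147, -0.05], [-0.627, 0.147, -0.05], [-0.627, 0.147, -0.05], [-0.627, 0.147, -0.05], [-0.627, 0.147, -0.05], [-0.627, 0.147, -0.05], [-0.627, 0.147, -0.05]], "yaw": [0.48, 0.48, 0.48, 0.48, 0.48, 0.48, 0.48, 0.48], "fingers": [0.76, 0.76, 0.76, 0.76, 0.76, 0.76, 0.76, 0.76]}}

```text
time: 30.05
tool_pos: [540.4, 100.8, 300.3]
ee_rot: [[-0.769, 0.639, -0.001], [0.639, 0.769, -0.0], [0.001, -0.001, -1.0]]
wrist_force: [0.3, 0.1, 0.7]
grip_width: 20.6
gripper_force: 0.0
```

Request:
{"op": "move_arm", "data": {"slide": [[-0.357, 0.479, 0.05], [-0.357, 0.479, 0.05], [-0.357, 0.479, 0.05], [-0.357, 0.479, 0.05], [-0.357, 0.479, 0.05], [-0.357, 0.479, 0.05], [-0.357, 0.479, 0.05], [-0.357, 0.479, 0.05]], "yaw": [0.509, 0.509, 0.509, 0.509, 0.509, 0.509, 0.509, 0.509], "fingers": [0.76, 0.76, 0.76, 0.76, 0.76, 0.76, 0.76, 0.76]}}

```text
time: 30.85
tool_pos: [656.6, 128.4, 291.0]
ee_rot: [[-0.077, 0.997, 0.0], [0.997, 0.077, 0.0], [-0.0, 0.0, -1.0]]
wrist_force: [-0.3, -0.1, -0.0]
grip_width: 20.8
gripper_force: 0.0
```

```bash
python3 - <<'E'
from m import *
from plan import plan
C=cam('wrist'); im,D=get_image('wrist'); P=cloud('wrist',D,C); s=sense(); print(s['tool_pos'],s['grip_width'])
v=im.max(2)
M=(P[...,2]>180)&(P[...,2]<205)&(P[...,0]>600)&(P[...,0]<720)&(v<140)
q=P[M];
for lo,hi in((60,190),(-80,50)):
    k=q[(q[:,1]>lo)&(q[:,1]<hi)]
    if len(k)>30: print(len(k),np.round(k.mean(0),1),np.round(k.min(0)),np.round(k.max(0)), 'yaw',np.degrees(np.arctan(-np.polyfit(k[:,1],k[:,0],1)[0])))
plan((656.3,127.5,290,94.2))
E
```

```text
[656.62691831 128.3326425  291.07363174] 20.259105767293416
2019 [654.8 129.6 193.1] [642.  86. 180.] [664. 168. 197.] yaw 3.908629629717983
906 [660.2  10.3 192.5] [648. -21. 180.] [668.  30. 197.] yaw 6.386750856265981
(656.3, 127.5, 290, 94.2) slide [-0.004  -0.0019  0.0054] yaw 0.0022 rows>=1
```

Request:
{"op": "move_arm", "data": {"slide": [[0, 0, 0.2], [0, 0, 0.4], [0, 0, 0.52], [0, 0, 0.595], [0, 0, 0.595], [0, 0, 0.595], [0, 0, 0.595], [0, 0, 0.595]], "yaw": [0, 0, 0, 0, 0, 0, 0, 0], "fingers": [0.76, 0.76, 0.76, 0.76, 0.76, 0.76, 0.76, 0.76], "force": 20}}

```text
time: 31.7
tool_pos: [657.6, 128.6, 173.7]
ee_rot: [[-0.076, 0.997, 0.003], [0.997, 0.075, 0.001], [0.0, 0.003, -1.0]]
wrist_force: [-0.2, -0.3, 0.1]
grip_width: 20.6
gripper_force: 0.0
```

Request:
{"op": "move_arm", "data": {"slide": [[0, -0.02, -0.007], [0, -0.045, -0.016], [0, -0.07, -0.024], [0, -0.095, -0.032], [0, -0.12, -0.039], [0, -0.145, -0.045], [0, -0.17, -0.051], [0, -0.19, -0.055]], "yaw": [0, 0, 0, 0, 0, 0, 0, 0], "fingers": [0.76, 0.76, 0.76, 0.76, 0.76, 0.76, 0.76, 0.76]}}

```text
time: 32.5
tool_pos: [618.1, 125.5, 183.0]
ee_rot: [[-0.075, 0.997, -0.0], [0.997, 0.075, -0.0], [-0.0, -0.0, -1.0]]
wrist_force: [-0.8, -0.6, 0.5]
grip_width: 20.4
gripper_force: 0.1
```

Request:
{"op": "move_arm", "data": {"slide": [[0, -0.025, -0.005], [0, -0.05, -0.009], [0, -0.075, -0.013], [0, -0.1, -0.015], [0, -0.125, -0.016], [0, -0.145, -0.017], [0, -0.165, -0.017], [0, -0.185, -0.017]], "yaw": [0, 0, 0, 0, 0, 0, 0, 0], "fingers": [0.76, 0.76, 0.76, 0.76, 0.76, 0.76, 0.76, 0.76]}}

```text
time: 33.3
tool_pos: [581.6, 122.7, 186.2]
ee_rot: [[-0.075, 0.997, -0.0], [0.997, 0.075, -0.0], [-0.0, -0.0, -1.0]]
wrist_force: [0.6, -0.1, 0.7]
grip_width: 20.5
gripper_force: 0.0
```

Request:
{"op": "move_arm", "data": {"slide": [[0, 0, 0], [0, 0, 0], [0, 0, 0], [0, 0, 0], [0, 0, 0], [0, 0, 0], [0, 0, 0], [0, 0, 0]], "yaw": [0, 0, 0, 0, 0, 0, 0, 0], "fingers": [0.76, 0.74, 0.72, 0.7, 0.66, 0.6, 0.5, 0.4]}}

```text
time: 34.1
tool_pos: [581.9, 122.7, 186.3]
ee_rot: [[-0.075, 0.997, -0.0], [0.997, 0.075, -0.0], [-0.0, -0.0, -1.0]]
wrist_force: [-0.4, 0.2, 0.5]
grip_width: 51.3
gripper_force: 0.0
```

```bash
python3 - <<'E'
from plan import plan
plan((581.8,122.7,290,94.3),(663.5,-11.2,290,92.5),(663.5,-11.2,172,92.5))
E
```

```text
(581.8, 122.7, 290, 94.3) slide [-1.000e-04 -5.000e-04 -5.187e-01] yaw 0.0002 rows>=3
(663.5, -11.2, 290, 92.5) slide [-0.6982  0.3572 -0.    ] yaw 0.02 rows>=4
(663.5, -11.2, 172, 92.5) slide [0.   0.   0.59] yaw 0.0 rows>=3
```

Request:
{"op": "move_arm", "data": {"slide": [[0, 0, -0.2], [0, 0, -0.4], [0, 0, -0.52], [-0.18, 0.09, -0.52], [-0.36, 0.18, -0.52], [-0.54, 0.27, -0.52], [-0.698, 0.357, -0.52], [-0.698, 0.357, -0.52]], "yaw": [0, 0, 0, 0, 0.02, 0.02, 0.02, 0.02], "fingers": [0.4, 0.4, 0.4, 0.76, 0.76, 0.76, 0.76, 0.76]}}

```text
time: 34.9
tool_pos: [665.2, -15.6, 288.5]
ee_rot: [[-0.038, 0.999, -0.001], [0.999, 0.038, -0.001], [-0.001, -0.001, -1.0]]
wrist_force: [-0.8, -0.2, -0.1]
grip_width: 20.4
gripper_force: 0.0
```

```bash
python3 - <<'E'
from m import *
from plan import plan
C=cam('wrist'); im,D=get_image('wrist'); P=cloud('wrist',D,C); s=sense(); print(s['tool_pos'],s['grip_width'])
save('w8.png',im)
v=im.max(2)
M=(P[...,2]>184)&(P[...,2]<215)&(P[...,0]>560)&(P[...,0]<720)&(v<140)
q=P[M];
for lo,hi in((60,190),(-80,50)):
    k=q[(q[:,1]>lo)&(q[:,1]<hi)]
    if len(k)>30: print(len(k),np.round(k.mean(0),1),np.round(k.min(0)),np.round(k.max(0)), 'yaw',np.degrees(np.arctan(-np.polyfit(k[:,1],k[:,0],1)[0])))
plan((663.5,-11.2,290,92.5))
E
```

```text
[664.25149402 -13.49003464 288.87861377] 20.297647204305036
1958 [582.5 100.6 207.4] [574.  79. 184.] [588. 125. 212.] yaw 3.4040829504735415
1984 [661.7  -8.9 194. ] [650. -54. 184.] [669.  29. 197.] yaw 2.6127228105873685
(663.5, -11.2, 290, 92.5) slide [ 0.0116 -0.0033 -0.0056] yaw -0.0022 rows>=1
```

View pics/w8.png

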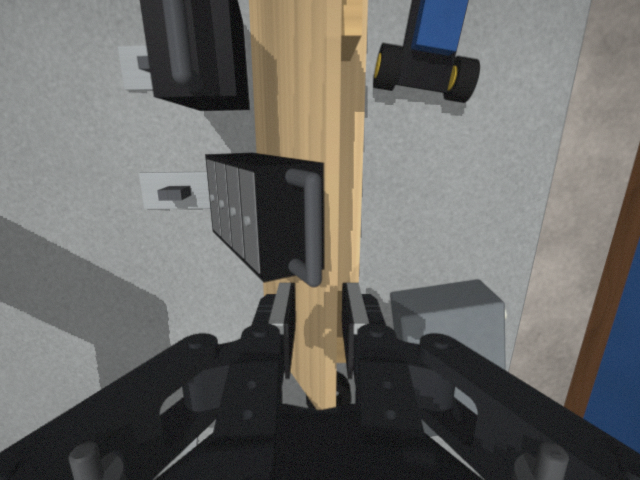

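Case0 at (190,50) now stands nearly upright on its packer. Case1 at (265,220) still leans, with its bar at (313,228) in line with the fingers. I'll lower case1 the same way.

Request:
{"op": "move_arm", "data": {"slide": [[0.01, -0.005, 0.2], [0.01, -0.005, 0.4], [0.01, -0.005, 0.52], [0.01, -0.005, 0.585], [0.01, -0.005, 0.585], [0.01, -0.005, 0.585], [0.01, -0.005, 0.585], [0.01, -0.005, 0.585]], "yaw": [0, 0, 0, 0, 0, 0, 0, 0], "fingers": [0.76, 0.76, 0.76, 0.76, 0.76, 0.76, 0.76, 0.76]}}

```text
time: 35.75
tool_pos: [663.3, -8.9, 175.0]
ee_rot: [[-0.044, 0.999, 0.003], [0.999, 0.044, -0.0], [-0.0, 0.003, -1.0]]
wrist_force: [-0.2, 0.2, 0.7]
grip_width: 20.5
gripper_force: 0.0
```

Request:
{"op": "move_arm", "data": {"slide": [[0, -0.02, -0.007], [0, -0.045, -0.016], [0, -0.07, -0.024], [0, -0.095, -0.032], [0, -0.12, -0.039], [0, -0.145, -0.045], [0, -0.17, -0.051], [0, -0.19, -0.055]], "yaw": [0, 0, 0, 0, 0, 0, 0, 0], "fingers": [0.76, 0.76, 0.76, 0.76, 0.76, 0.76, 0.76, 0.76]}}

```text
time: 36.55
tool_pos: [623.9, -10.9, 184.4]
ee_rot: [[-0.044, 0.999, -0.0], [0.999, 0.044, -0.0], [0.0, -0.0, -1.0]]
wrist_force: [-0.6, 0.3, 1.0]
grip_width: 20.9
gripper_force: 0.1
```

Request:
{"op": "move_arm", "data": {"slide": [[0, -0.025, -0.005], [0, -0.05, -0.009], [0, -0.075, -0.013], [0, -0.1, -0.015], [0, -0.125, -0.016], [0, -0.145, -0.017], [0, -0.165, -0.017], [0, -0.185, -0.017]], "yaw": [0, 0, 0, 0, 0, 0, 0, 0], "fingers": [0.76, 0.76, 0.76, 0.76, 0.76, 0.76, 0.76, 0.76]}}

```text
time: 37.35
tool_pos: [587.4, -12.5, 187.7]
ee_rot: [[-0.044, 0.999, 0.0], [0.999, 0.044, 0.0], [0.0, 0.0, -1.0]]
wrist_force: [-0.7, -0.4, -0.4]
grip_width: 20.6
gripper_force: 0.0
```

Request:
{"op": "move_arm", "data": {"slide": [[0, 0, 0], [0, 0, 0], [0, 0, 0], [0, 0, 0], [0, 0, 0], [0, 0, 0], [0, 0, 0], [0, 0, 0]], "yaw": [0, 0, 0, 0, 0, 0, 0, 0], "fingers": [0.76, 0.74, 0.72, 0.7, 0.66, 0.6, 0.5, 0.4]}}

```text
time: 38.15
tool_pos: [587.6, -12.5, 187.7]
ee_rot: [[-0.044, 0.999, -0.0], [0.999, 0.044, 0.0], [0.0, -0.0, -1.0]]
wrist_force: [0.2, 0.7, 0.6]
grip_width: 51.3
gripper_force: 0.0
```

```bash
python3 - <<'E'
from plan import plan
plan((587,-15,300,92.5),(450,80,330,140),(400,100,330,180))
E
```

```text
(587, -15, 300, 92.5) slide [-0.0125 -0.0035 -0.5615] yaw 0.0002 rows>=3
(450, 80, 330, 140) slide [ 0.5044 -0.6636 -0.15  ] yaw -0.5278 rows>=6
(400, 100, 330, 180) slide [ 0.2558 -0.0841 -0.    ] yaw -0.4444 rows>=5
```

Request:
{"op": "move_arm", "data": {"slide": [[0, 0, -0.2], [0, 0, -0.4], [0, 0, -0.56], [0.17, -0.22, -0.6], [0.34, -0.44, -0.66], [0.5, -0.66, -0.71], [0.5, -0.66, -0.71], [0.5, -0.66, -0.71]], "yaw": [0, 0, 0, -0.09, -0.18, -0.27, -0.36, -0.45], "fingers": [0.4, 0.4, 0.4, 0.2, 0, 0, 0, 0]}}

```text
time: 38.95
tool_pos: [449.4, 83.1, 331.5]
ee_rot: [[-0.689, 0.725, 0.003], [0.725, 0.689, 0.001], [-0.001, 0.003, -1.0]]
wrist_force: [-0.2, 0.4, 0.8]
grip_width: 85.5
gripper_force: 0.0
```

```bash
python3 - <<'E'
from plan import plan
plan((410,120,330,180))
E
```

```text
(410, 120, 330, 180) slide [ 0.2695 -0.0158  0.0077] yaw -0.5164 rows>=6
```

Request:
{"op": "move_arm", "data": {"slide": [[0.27, -0.016, 0], [0.27, -0.016, 0], [0.27, -0.016, 0], [0.27, -0.016, 0], [0.27, -0.016, 0], [0.27, -0.016, 0], [0.27, -0.016, 0], [0.27, -0.016, 0]], "yaw": [-0.516, -0.516, -0.516, -0.516, -0.516, -0.516, -0.516, -0.516], "fingers": [0.2, 0.2, 0.2, 0.2, 0.2, 0.2, 0.2, 0.2]}}

```text
time: 39.75
tool_pos: [412.1, 118.9, 329.8]
ee_rot: [[-1.0, 0.011, 0.0], [0.011, 1.0, 0.0], [-0.0, 0.0, -1.0]]
wrist_force: [-0.6, 0.3, -0.4]
grip_width: 68.4
gripper_force: 0.0
```

```bash
python3 shot.py w9
```

```text
[412.11175511 118.95226611 329.7864064 ] 179.38815312768958 39.8
```

View pics/w9.png

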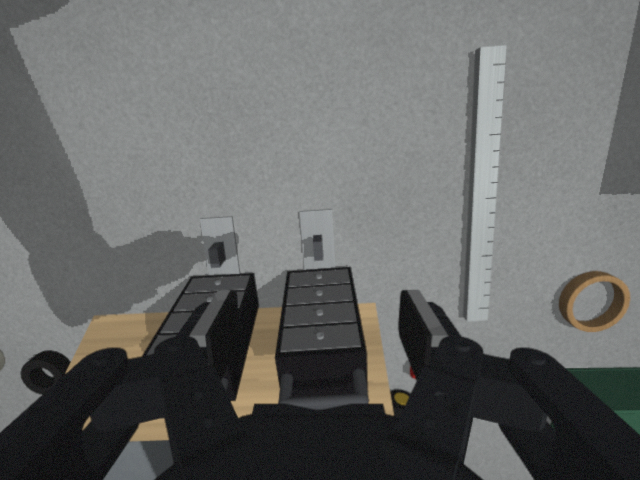

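Both cases stand on their packers. The packer ends are at (217,217) and (316,210), case1's front edge is near (218,275) and case0's near (320,270). The straightedge is at (486,183).

```bash
python3 - <<'E'
from pk import *
P,C=load('w9.npz')
for n,a,z in(('p1 end',[(201,218.5),(234,216.5)],5),('p0 end',[(299,211),(333,209.5)],5),('case1 front',[(190,277),(255,273.5)],7.6),('case0 front',[(286,270.5),(350,267.5)],7.6)):
    e=onz('wrist',a,z,C);print(n,np.round(e[:,:2],1),np.round(e.mean(0)[:2],1))
packers('w9.npz',{'p1':(190,200,245,270),'p0':(288,195,345,264)})
for n,r in (('c1',np.s_[282:330,205:225]),('c0',np.s_[275:345,292:345])):
    q=P[r].reshape(-1,3);q=q[(q[:,2]>10)&(q[:,2]<170)];A=np.c_[q[:,1:],np.ones(len(q))]
    for _ in range(5):
        c=np.linalg.lstsq(A,q[:,0],rcond=None)[0];k=abs(q[:,0]-A@c)<2;q,A=q[k],A[k]
    print(n,c,'tilt',np.degrees(np.arctan(c[1])))
H=P[...,2]; M=np.zeros(H.shape,np.uint8);M[30:340,455:520]=(H[30:340,455:520]>8)&(H[30:340,455:520]<25);M=cv2.medianBlur(M,5)
q=P[M>0];(cx,cy),s,a=cv2.minAreaRect(q[:,:2].astype(np.float32));print('edge',cx,cy,s,a,np.median(q[:,2]))
E
```

```text
p1 end [[452.9 -40.7]
 [450.6   4.3]] [451.8 -18.2]
p0 end [[444.1  92.6]
 [442.6 138.4]] [443.3 115.5]
case1 front [[537.3 -64.6]
 [533.   28.1]] [535.2 -18.2]
case0 front [[529.   72.1]
 [525.6 162.3]] [527.3 117.2]
p1 centre [489.8 -19.2] size [76.6 44.8] yaw 3.2 tab [497.8 -18.4] tab along 8.0 n 1329 196
p0 centre [481.6 117. ] size [77.4 44.2] yaw 2.8 tab [489.6 117.4] tab along 8.0 n 1460 185
c1 [-6.33868643e-02  1.23222404e-01  5.30906439e+02] tilt 7.024712657167047
c0 [-6.53701544e-02  1.30964276e-01  5.32344408e+02] tilt 7.461236178255975
edge 444.1046142578125 300.2829895019531 (343.61297607421875, 237.39923095703125) 25.528913497924805 15.5928706712657
```

The insertion measures about 16 mm on each (tilt 7–7.5°), so I'll nudge them in by the tabs: p1 by 3.5 mm and p0 by 5 mm. That also brings their ends square.

```bash
python3 - <<'E'
from plan import plan
plan((482,117,150,183),(482,117,12,183),(487,117.3,12,183),(487,117.3,75,183),(490,-18.8,75,183),(490,-18.8,12,183))
E
```

```text
(482, 117, 150, 183) slide [-0.3495 -0.006   0.8989] yaw -0.0401 rows>=4
(482, 117, 12, 183) slide [0.   0.   0.69] yaw 0.0 rows>=3
(487, 117.3, 12, 183) slide [-0.025   0.0002 -0.    ] yaw 0.0 rows>=1
(487, 117.3, 75, 183) slide [ 0.     0.    -0.315] yaw 0.0 rows>=2
(490, -18.8, 75, 183) slide [ 0.0206 -0.6804 -0.    ] yaw 0.0 rows>=3
(490, -18.8, 12, 183) slide [0.    0.    0.315] yaw 0.0 rows>=2
```

Request:
{"op": "move_arm", "data": {"slide": [[-0.35, -0.006, 0.2], [-0.35, -0.006, 0.4], [-0.35, -0.006, 0.6], [-0.35, -0.006, 0.9], [-0.35, -0.006, 0.9], [-0.35, -0.006, 0.9], [-0.35, -0.006, 0.9], [-0.35, -0.006, 0.9]], "yaw": [-0.04, -0.04, -0.04, -0.04, -0.04, -0.04, -0.04, -0.04], "fingers": [0.45, 0.45, 0.45, 0.45, 0.45, 0.45, 0.45, 0.45]}}

```text
time: 40.6
tool_pos: [484.4, 117.7, 152.9]
ee_rot: [[-0.999, -0.053, 0.006], [-0.053, 0.999, 0.001], [-0.006, 0.001, -1.0]]
wrist_force: [-1.1, -0.2, 0.6]
grip_width: 46.7
gripper_force: 0.0
```

Request:
{"op": "move_arm", "data": {"slide": [[0, 0, 0.2], [0, 0, 0.4], [0, 0, 0.6], [0, 0, 0.69], [0, 0, 0.69], [0, 0, 0.69], [0, 0, 0.69], [0, 0, 0.69]], "yaw": [0, 0, 0, 0, 0, 0, 0, 0], "fingers": [0.45, 0.45, 0.45, 0.45, 0.45, 0.45, 0.45, 0.45]}}

```text
time: 41.4
tool_pos: [484.0, 117.5, 13.8]
ee_rot: [[-0.999, -0.053, 0.004], [-0.053, 0.999, 0.001], [-0.004, 0.001, -1.0]]
wrist_force: [-0.9, 0.3, 0.9]
grip_width: 47.4
gripper_force: 0.0
```

Request:
{"op": "move_arm", "data": {"slide": [[0, 0, 0], [0, 0, 0], [0, 0, 0], [0, 0, 0], [0, 0, 0], [0, 0, 0], [0, 0, 0], [0, 0, 0]], "yaw": [0, 0, 0, 0, 0, 0, 0, 0], "fingers": [1, 1, 1, 1, 1, 1, 1, 1], "force": 50}}

```text
time: 42.2
tool_pos: [482.5, 117.0, 12.4]
ee_rot: [[-0.999, -0.053, 0.001], [-0.053, 0.999, -0.0], [-0.001, -0.0, -1.0]]
wrist_force: [-0.6, 0.1, 5.4]
grip_width: 11.3
gripper_force: 49.6
```

Request:
{"op": "move_arm", "data": {"slide": [[-0.008, 0, 0], [-0.016, 0, 0], [-0.025, 0, 0], [-0.025, 0, 0], [-0.025, 0, 0], [-0.025, 0, 0], [-0.025, 0, 0], [-0.025, 0, 0]], "yaw": [0, 0, 0, 0, 0, 0, 0, 0], "fingers": [1, 1, 1, 1, 1, 1, 1, 1]}}

```text
time: 43.0
tool_pos: [482.4, 117.0, 12.4]
ee_rot: [[-0.999, -0.054, -0.008], [-0.054, 0.999, -0.0], [0.008, 0.0, -1.0]]
wrist_force: [-13.3, -1.5, 19.3]
grip_width: 10.9
gripper_force: 51.6
```

The downward press (19 N) is what makes the packer stick, so I'll relieve it by raising a little while pushing.

Request:
{"op": "move_arm", "data": {"slide": [[0, 0, -0.002], [0, 0, -0.004], [0, 0, -0.006], [0, 0, -0.006], [0, 0, -0.006], [0, 0, -0.006], [0, 0, -0.006], [0, 0, -0.006]], "yaw": [0, 0, 0, 0, 0, 0, 0, 0], "fingers": [1, 1, 1, 1, 1, 1, 1, 1]}}

```text
time: 43.8
tool_pos: [482.5, 117.0, 12.5]
ee_rot: [[-0.999, -0.054, -0.008], [-0.054, 0.999, -0.0], [0.008, 0.0, -1.0]]
wrist_force: [-10.4, 0.5, 10.1]
grip_width: 10.9
gripper_force: 50.2
```

Request:
{"op": "move_arm", "data": {"slide": [[0, 0, -0.002], [0, 0, -0.004], [0, 0, -0.006], [0, 0, -0.006], [-0.005, 0, -0.006], [-0.005, 0, -0.006], [-0.005, 0, -0.006], [-0.005, 0, -0.006]], "yaw": [0, 0, 0, 0, 0, 0, 0, 0], "fingers": [1, 1, 1, 1, 1, 1, 1, 1]}}

```text
time: 44.6
tool_pos: [488.0, 117.3, 13.7]
ee_rot: [[-0.999, -0.053, -0.0], [-0.053, 0.999, -0.0], [0.0, -0.0, -1.0]]
wrist_force: [-2.0, -0.0, -4.0]
grip_width: 11.0
gripper_force: 48.6
```

Request:
{"op": "move_arm", "data": {"slide": [[0, 0, 0.003], [0, 0, 0.003], [0, 0, 0], [0, 0, 0], [0, 0, 0], [0, 0, -0.1], [0, 0, -0.25], [0, 0, -0.35]], "yaw": [0, 0, 0, 0, 0, 0, 0, 0], "fingers": [1, 0.45, 0.45, 0.45, 0.45, 0.45, 0.45, 0.45]}}

```text
time: 45.4
tool_pos: [488.9, 117.6, 85.8]
ee_rot: [[-0.999, -0.053, 0.002], [-0.053, 0.999, 0.0], [-0.002, 0.0, -1.0]]
wrist_force: [0.4, 0.5, -0.6]
grip_width: 46.9
gripper_force: 0.0
```

```bash
python3 - <<'E'
from plan import plan
plan((490,-18.8,84,183),(490,-18.8,13,183))
E
```

```text
(490, -18.8, 84, 183) slide [ 0.0309 -0.6812  0.0092] yaw 0.0006 rows>=3
(490, -18.8, 13, 183) slide [0.    0.    0.355] yaw 0.0 rows>=2
```

Request:
{"op": "move_arm", "data": {"slide": [[0.031, -0.2, 0], [0.031, -0.4, 0], [0.031, -0.6, 0], [0.031, -0.681, 0], [0.031, -0.681, 0], [0.031, -0.681, 0.15], [0.031, -0.681, 0.3], [0.031, -0.681, 0.364]], "yaw": [0, 0, 0, 0, 0, 0, 0, 0], "fingers": [0.45, 0.45, 0.45, 0.45, 0.45, 0.45, 0.45, 0.45]}}

```text
time: 46.2
tool_pos: [487.5, -18.0, 9.2]
ee_rot: [[-0.999, -0.054, -0.003], [-0.054, 0.999, 0.001], [0.003, 0.001, -1.0]]
wrist_force: [-0.5, -0.4, -0.6]
grip_width: 46.8
gripper_force: 0.0
```

Request:
{"op": "move_arm", "data": {"slide": [[0, 0, 0], [0, 0, 0], [0, 0, 0], [0, 0, 0], [0, 0, 0], [0, 0, 0], [0, 0, 0], [0, 0, -0.003]], "yaw": [0, 0, 0, 0, 0, 0, 0, 0], "fingers": [0.45, 0.45, 1, 1, 1, 1, 1, 1]}}

```text
time: 47.0
tool_pos: [490.2, -19.1, 12.5]
ee_rot: [[-0.999, -0.053, 0.002], [-0.053, 0.999, -0.0], [-0.002, -0.0, -1.0]]
wrist_force: [1.4, -0.7, -1.8]
grip_width: 10.7
gripper_force: 48.7
```

Request:
{"op": "move_arm", "data": {"slide": [[0, 0, -0.003], [-0.004, 0, -0.005], [-0.008, 0, -0.006], [-0.013, 0, -0.006], [-0.018, 0, -0.006], [-0.018, 0, -0.006], [-0.018, 0, -0.006], [-0.018, 0, -0.006]], "yaw": [0, 0, 0, 0, 0, 0, 0, 0], "fingers": [1, 1, 1, 1, 1, 1, 1, 1]}}

```text
time: 47.8
tool_pos: [489.9, -19.0, 12.7]
ee_rot: [[-0.999, -0.053, -0.005], [-0.053, 0.999, -0.001], [0.005, -0.0, -1.0]]
wrist_force: [-6.8, -1.0, 4.1]
grip_width: 11.0
gripper_force: 49.8
```

Request:
{"op": "move_arm", "data": {"slide": [[0, 0, -0.002], [0, 0, -0.004], [0, 0, -0.005], [0, 0, -0.006], [0, 0, -0.006], [0, 0, -0.006], [0, 0, -0.006], [0, 0, -0.006]], "yaw": [0, 0, 0, 0, 0, 0, 0, 0], "fingers": [1, 1, 1, 1, 1, 1, 1, 1]}}

```text
time: 48.6
tool_pos: [493.1, -18.5, 14.4]
ee_rot: [[-0.999, -0.054, 0.001], [-0.054, 0.999, 0.0], [-0.001, 0.0, -1.0]]
wrist_force: [-1.9, 0.7, -4.1]
grip_width: 10.9
gripper_force: 48.7
```

Moved 3 mm. I'll release, rise and look.

Request:
{"op": "move_arm", "data": {"slide": [[0, 0, 0.004], [0, 0, 0.004], [0, 0, 0], [0, 0, 0], [0, 0, 0], [0, 0, -0.1], [0, 0, -0.25], [0, 0, -0.4]], "yaw": [0, 0, 0, 0, 0, 0, 0, 0], "fingers": [1, 0.45, 0.45, 0.45, 0.45, 0.45, 0.45, 0.45]}}

```text
time: 49.4
tool_pos: [492.4, -18.8, 94.9]
ee_rot: [[-0.999, -0.053, -0.001], [-0.053, 0.999, 0.0], [0.001, 0.0, -1.0]]
wrist_force: [0.2, -0.2, 0.5]
grip_width: 47.4
gripper_force: 0.0
```

Request:
{"op": "move_arm", "data": {"slide": [[0, 0, -0.2], [0.1, 0, -0.4], [0.2, 0.15, -0.6], [0.3, 0.3, -0.8], [0.37, 0.45, -1], [0.37, 0.6, -1], [0.37, 0.66, -1], [0.37, 0.66, -1]], "yaw": [0, 0, 0, 0, 0, 0, 0, 0], "fingers": [0.2, 0.2, 0.2, 0.2, 0.2, 0.2, 0.2, 0.2]}}

```text
time: 50.2
tool_pos: [411.7, 110.2, 294.2]
ee_rot: [[-0.998, -0.056, 0.001], [-0.056, 0.998, -0.0], [-0.001, -0.0, -1.0]]
wrist_force: [-0.1, -0.6, 0.6]
grip_width: 68.3
gripper_force: 0.0
```

```bash
python3 shot.py w10
```

```text
[411.54898345 109.16620989 293.59677767] -176.84725365527595 50.25
```

View pics/w10.png

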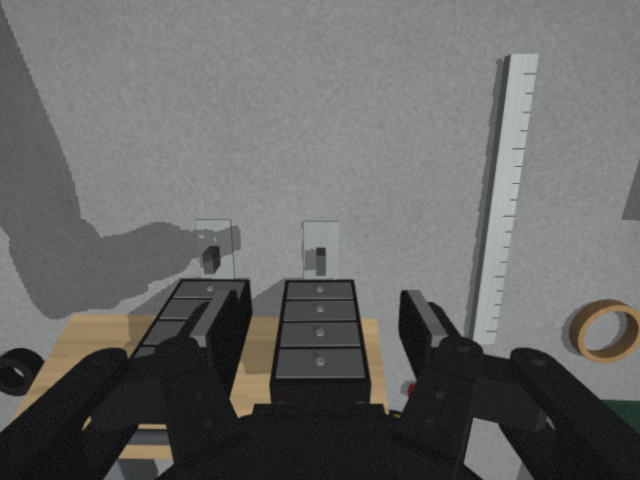

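The packer ends are at (213,219) and (320,221), the fronts at (213,281) and (319,281), and the straightedge runs from (522,55) to (483,345).

```bash
python3 - <<'E'
from pk import *
P,C=load('w10.npz')
for n,a,z in(('p1 end',[(195,219.5),(231,219)],5),('p0 end',[(303,221),(339,221)],5),('case1 front',[(179,281.5),(248,280.5)],7.6),('case0 front',[(286,281.5),(353,281)],7.6)):
    e=onz('wrist',a,z,C);print(n,np.round(e[:,:2],1),np.round(e.mean(0)[:2],1))
packers('w10.npz',{'p1':(184,200,240,274),'p0':(290,200,350,275)})
for n,r in (('c1',np.s_[288:330,200:225]),('c0',np.s_[288:365,292:345])):
    q=P[r].reshape(-1,3);q=q[(q[:,2]>10)&(q[:,2]<170)];A=np.c_[q[:,1:],np.ones(len(q))]
    for _ in range(5):
        c=np.linalg.lstsq(A,q[:,0],rcond=None)[0];k=abs(q[:,0]-A@c)<2;q,A=q[k],A[k]
    print(n,c,'tilt',np.degrees(np.arctan(c[1])))
H=P[...,2]; M=np.zeros(H.shape,np.uint8);M[30:370,455:550]=(H[30:370,455:550]>10)&(H[30:370,455:550]<22);M=cv2.medianBlur(M,5)
n,l,st,_=cv2.connectedComponentsWithStats(M);k=1+np.argmax(st[1:,4])
q=P[l==k];print('edge',cv2.minAreaRect(q[:,:2].astype(np.float32)),np.median(q[:,2]),len(q))
E
```

```text
p1 end [[455.6 -42.6]
 [452.5   2.6]] [454. -20.]
p0 end [[450.1  92.9]
 [447.6 138.1]] [448.8 115.5]
case1 front [[540.4 -66.4]
 [533.9  24.3]] [537.2 -21.1]
case0 front [[532.5  74.2]
 [527.  162.1]] [529.8 118.2]
p1 centre [490.9 -18.8] size [73.  44.5] yaw 3.1 tab [500.4 -17.9] tab along 9.5 n 1450 231
p0 centre [485.  117.6] size [72.2 43.7] yaw 2.5 tab [494.6 117.3] tab along 9.6 n 1555 201
c1 [-3.50454166e-02  1.63456562e-01  5.30240890e+02] tilt 9.283275095244953
c0 [-6.50197239e-02  1.55906064e-01  5.32145402e+02] tilt 8.861421706998481
edge ((446.8932800292969, 289.8247985839844), (345.5105285644531, 249.58340454101562), 24.027658462524414) 15.617792772875816 7881
```

```bash
python3 - <<'E'
from pk import *
P,C=load('w10.npz');H=P[...,2]
M=((H>10)&(H<22)&(abs(P[...,1]-335)<50)&(P[...,0]>240)&(P[...,0]<630)).astype(np.uint8);M[346:]=0;M[:,:470]=0;M=cv2.medianBlur(M,5)
n,l,st,_=cv2.connectedComponentsWithStats(M);k=1+np.argmax(st[1:,4])
q=P[l==k];print('edge',cv2.minAreaRect(q[:,:2].astype(np.float32)),np.median(q[:,2]),len(q),st[k])
print(onz('wrist',[(509,54),(538,54),(469,345),(495,345)],15,C))
from plan import plan
plan((447,335,300,182.5))
E
```

```text
edge ((446.8932800292969, 289.8247985839844), (345.5105285644531, 249.58340454101562), 24.027658462524414) 15.617792772875816 7881 [ 471   54   67  290 7881]
[[248.96374773 307.65309524  15.        ]
 [247.04339291 339.18100336  15.        ]
 [610.10340366 328.29794671  15.        ]
 [608.23543521 364.12929002  15.        ]]
(447, 335, 300, 182.5) slide [-0.2391  1.1177 -0.032 ] yaw 0.0073 rows>=5
```

```bash
python3 - <<'E'
from plan import plan
plan((420,225,293,183.2),(428.6,334.8,150,183.2),(428.6,334.8,3,183.2))
E
```

```text
(420, 225, 293, 183.2) slide [-0.074  0.576  0.003] yaw -0.0005 rows>=3
(428.6, 334.8, 150, 183.2) slide [-0.0736  0.5457  0.715 ] yaw 0.0 rows>=4
(428.6, 334.8, 3, 183.2) slide [0.    0.    0.735] yaw 0.0 rows>=3
```

Request:
{"op": "move_arm", "data": {"slide": [[-0.05, 0.2, 0], [-0.07, 0.4, 0], [-0.074, 0.576, 0], [-0.09, 0.7, 0], [-0.1, 0.85, 0], [-0.12, 0.98, 0], [-0.12, 0.98, 0.2], [-0.12, 0.98, 0.2]], "yaw": [0, 0, 0, 0, 0, 0, 0, 0], "fingers": [0.2, 0.2, 0.2, 0.2, 0.2, 0.2, 0.2, 0.2]}}

```text
time: 51.05
tool_pos: [422.3, 302.8, 247.0]
ee_rot: [[-0.999, -0.053, -0.012], [-0.053, 0.999, -0.01], [0.013, -0.009, -1.0]]
wrist_force: [-0.3, -0.4, -1.3]
grip_width: 68.5
gripper_force: 0.0
```

```bash
python3 shot.py w11; python3 - <<'E'
from m import *
from plan import plan
P,C=load('w11.npz')
im=cv2.imread('pics/w11.png');H=P[...,2]
M=((H>10.5)&(H<21)&(P[...,0]>330)&(P[...,0]<430)&(abs(P[...,1]-335)<60))
q=P[M];print(len(q),np.percentile(q[:,2],[5,50,95]))
xs=[];
for x in range(335,425,10):
    k=q[abs(q[:,0]-x)<4][:,1]
    if len(k)>20: xs.append((x,*np.percentile(k,[2,98])))
xs=np.array(xs);print(np.round(xs,1));m=xs[:,1:].mean(1);a=np.polyfit(xs[:,0],m,1);print('mid at 428:',np.polyval(a,428),'yaw',np.degrees(np.arctan(a[0])))
# far end
g=q;print('xmin all',P[(H>10.5)&(H<21)&(abs(P[...,1]-330)<20)][:,0].min())
E
```

```text
[423.67510631 303.37772098 250.20510078] -177.02656085318154 51.1
2848 [14.00620071 15.43223371 16.72158005]
[[335.  315.9 345. ]
 [345.  316.5 344.9]
 [355.  317.  345.7]
 [365.  317.1 346.7]
 [375.  317.6 347.3]
 [385.  318.3 347.3]
 [395.  318.9 348.1]
 [405.  319.5 349.1]
 [415.  320.1 350. ]]
mid at 428: 335.5562903107646 yaw 3.305985426422274
xmin all 246.99569454775767
```

```bash
python3 - <<'E'
from plan import plan
plan((427,335.4,100,183.3),(427,335.4,4,183.3))
E
```

```text
(427, 335.4, 100, 183.3) slide [-0.0249  0.159   0.751 ] yaw -0.0036 rows>=4
(427, 335.4, 4, 183.3) slide [0.   0.   0.48] yaw 0.0 rows>=2
```

Request:
{"op": "move_arm", "data": {"slide": [[-0.025, 0.159, 0.2], [-0.025, 0.159, 0.4], [-0.025, 0.159, 0.6], [-0.025, 0.159, 0.75], [-0.025, 0.159, 0.75], [-0.025, 0.159, 0.95], [-0.025, 0.159, 0.97], [-0.025, 0.159, 0.97]], "yaw": [-0.003, -0.003, -0.003, -0.003, -0.003, -0.003, -0.003, -0.003], "fingers": [0.2, 0.2, 0.2, 0.2, 0.2, 0.2, 0.2, 0.2]}}

```text
time: 51.9
tool_pos: [429.4, 337.8, 61.6]
ee_rot: [[-0.998, -0.057, -0.0], [-0.057, 0.998, -0.0], [0.0, -0.0, -1.0]]
wrist_force: [1.5, 0.2, -0.2]
grip_width: 68.5
gripper_force: 0.0
```

```bash
python3 - <<'E'
from plan import plan
plan((427,335.4,4,183.3))
E
```

```text
(427, 335.4, 4, 183.3) slide [ 0.0125 -0.0114  0.2879] yaw -0.0004 rows>=2
```

Request:
{"op": "move_arm", "data": {"slide": [[0.01, -0.006, 0.1], [0.01, -0.006, 0.2], [0.01, -0.006, 0.27], [0.01, -0.006, 0.285], [0.01, -0.006, 0.285], [0.01, -0.006, 0.285], [0.01, -0.006, 0.285], [0.01, -0.006, 0.285]], "yaw": [0, 0, 0, 0, 0, 0, 0, 0], "fingers": [0.2, 0.2, 0.2, 0.2, 0.2, 0.2, 1, 1], "force": 70}}

```text
time: 52.7
tool_pos: [427.3, 337.3, 4.3]
ee_rot: [[-0.998, -0.058, 0.001], [-0.058, 0.998, 0.001], [-0.001, 0.001, -1.0]]
wrist_force: [-0.2, -0.5, -0.7]
grip_width: 40.2
gripper_force: 0.0
```

Request:
{"op": "move_arm", "data": {"slide": [[0, 0, 0], [0, 0, 0], [0, 0, 0], [0, 0, 0], [0, 0, 0], [0, 0, -0.02], [0, 0, -0.05], [0, 0, -0.06]], "yaw": [0, 0, 0, 0, 0, 0, 0, 0], "fingers": [1, 1, 1, 1, 1, 1, 1, 1]}}

```text
time: 53.5
tool_pos: [426.6, 336.8, 15.5]
ee_rot: [[-0.998, -0.058, -0.0], [-0.058, 0.998, -0.0], [0.0, -0.0, -1.0]]
wrist_force: [0.2, 0.2, -4.5]
grip_width: 28.1
gripper_force: 69.4
```

```bash
python3 - <<'E'
from plan import plan
plan((370,320,15,183.3),(370,300,15,130),(370,180,15,92.5),(405,48,15,92.5))
E
```

```text
(370, 320, 15, 183.3) slide [ 0.2873 -0.0674  0.0023] yaw 0.0003 rows>=2
(370, 300, 15, 130) slide [ 0.0058 -0.0998 -0.    ] yaw 0.5922 rows>=7
(370, 180, 15, 92.5) slide [-0.4596 -0.3857 -0.    ] yaw 0.4167 rows>=5
(405, 48, 15, 92.5) slide [-0.667  0.146 -0.   ] yaw 0.0 rows>=3
```

Request:
{"op": "move_arm", "data": {"slide": [[0.1, -0.02, 0], [0.2, -0.05, 0], [0.287, -0.067, 0], [0.29, -0.07, 0], [0.29, -0.1, 0], [0.29, -0.13, 0], [0.29, -0.16, 0], [0.29, -0.17, 0]], "yaw": [0, 0.05, 0.12, 0.19, 0.26, 0.33, 0.4, 0.46], "fingers": [1, 1, 1, 1, 1, 1, 1, 1]}}

```text
time: 54.3
tool_pos: [370.5, 298.8, 15.2]
ee_rot: [[-0.784, 0.62, -0.001], [0.62, 0.784, -0.001], [0.0, -0.001, -1.0]]
wrist_force: [0.3, -0.6, -4.5]
grip_width: 27.9
gripper_force: 69.6
```

Request:
{"op": "move_arm", "data": {"slide": [[0, 0, 0], [0, 0, 0], [0, 0, 0], [0, 0, 0], [0, 0, 0], [0, 0, 0], [0, 0, 0], [0, 0, 0]], "yaw": [0.07, 0.14, 0.21, 0.28, 0.35, 0.42, 0.49, 0.549], "fingers": [1, 1, 1, 1, 1, 1, 1, 1]}}

```text
time: 55.1
tool_pos: [370.7, 299.5, 15.2]
ee_rot: [[-0.04, 0.999, -0.0], [0.999, 0.04, -0.0], [-0.0, -0.0, -1.0]]
wrist_force: [0.1, 1.3, -4.6]
grip_width: 28.2
gripper_force: 69.6
```

```bash
python3 - <<'E'
from plan import *
s=sense();print(s['tool_pos'],s['wrist_force'],s['grip_width'])
plan((390,160,15,92.5),(410,48,15,92.5),(410,48,6,92.5))
E
```

```text
[370.65840156 299.46654195  15.2216067 ] [ 0.0905683   1.31625906 -4.62285444] 28.166376189200783
(390, 160, 15, 92.5) slide [-0.7006  0.0689  0.0011] yaw -0.0024 rows>=3
(410, 48, 15, 92.5) slide [-0.5638  0.0755 -0.    ] yaw 0.0 rows>=3
(410, 48, 6, 92.5) slide [0.    0.    0.045] yaw 0.0 rows>=1
```

Request:
{"op": "move_arm", "data": {"slide": [[-0.1, 0.01, 0], [-0.2, 0.02, 0], [-0.3, 0.03, 0], [-0.4, 0.04, 0], [-0.5, 0.05, 0], [-0.6, 0.06, 0], [-0.7, 0.069, 0], [-0.7, 0.069, 0]], "yaw": [-0.002, -0.002, -0.002, -0.002, -0.002, -0.002, -0.002, -0.002], "fingers": [1, 1, 1, 1, 1, 1, 1, 1]}}

```text
time: 55.9
tool_pos: [390.3, 158.2, 15.2]
ee_rot: [[-0.044, 0.999, -0.001], [0.999, 0.044, -0.001], [-0.001, -0.001, -1.0]]
wrist_force: [0.2, -0.9, -4.3]
grip_width: 28.0
gripper_force: 69.6
```

Request:
{"op": "move_arm", "data": {"slide": [[-0.1, 0.013, 0], [-0.2, 0.026, 0], [-0.3, 0.04, 0], [-0.4, 0.053, 0], [-0.5, 0.066, 0], [-0.564, 0.075, 0], [-0.564, 0.075, 0.025], [-0.564, 0.075, 0.05]], "yaw": [0, 0, 0, 0, 0, 0, 0, 0], "fingers": [1, 1, 1, 1, 1, 1, 1, 1]}}

```text
time: 56.7
tool_pos: [411.3, 48.7, 5.1]
ee_rot: [[-0.047, 0.999, 0.001], [0.999, 0.047, 0.001], [0.001, 0.001, -1.0]]
wrist_force: [-0.1, 0.0, -4.6]
grip_width: 27.7
gripper_force: 69.7
```

```bash
python3 shot.py w12; python3 - <<'E'
from m import *
from plan import plan
s=sense();print(s['wrist_force'])
plan((436,48,5,92.5))
im,D=get_image('top');save('t12.png',im)
save('t12c.png',cv2.resize(im[205:305,225:415],None,fx=4,fy=4,interpolation=cv2.INTER_CUBIC))
P=cloud('top',D)
E
```

```text
[410.48573842  48.84629878   4.31414988] 92.71730431400633 56.75
[ 0.04225468 -0.15927706 -4.73125285]
(436, 48, 5, 92.5) slide [-0.0103  0.1272 -0.0034] yaw 0.0024 rows>=1
```

View pics/w12.png

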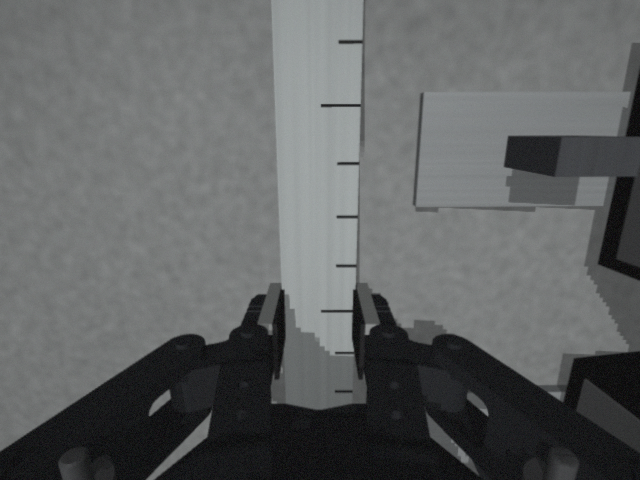

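The straightedge is held at (318,180), with its right edge running from (364,0) to (357,285). Packer0's outer end runs from (422,93) to (416,207), and they are nearly parallel. I'll work out the gap.

```bash
python3 - <<'E'
from m import *
P,C=load('w12.npz')
e=onz('wrist',[(422,93),(415.5,207)],5,C);b=onz('wrist',[(364,5),(360.5,140),(357.5,260)],15.3,C)
f=lambda q:np.degrees(np.arctan(-(q[-1,0]-q[0,0])/(q[-1,1]-q[0,1])))
print(e,b,f(e),f(b))
a=np.polyfit(b[:,1],b[:,0],1);print('gap p0',e.mean(0)[0]-np.polyval(a,e.mean(0)[1]))
E
```

```text
[[447.21854489 136.35120453   5.        ]
 [450.12831839  92.68077114   5.        ]] [[421.96285042 161.21810624  15.3       ]
 [424.19156297 118.3500021   15.3       ]
 [426.66947505  72.21375167  15.3       ]] 3.8119996409640957 3.0270292114396464
gap p0 24.253634903987347
```

Request:
{"op": "move_arm", "data": {"slide": [[0, 0.02, 0], [0, 0.04, 0], [0, 0.06, 0], [0, 0.08, 0], [0, 0.1, 0], [0, 0.11, 0], [0, 0.112, 0], [0, 0.112, 0]], "yaw": [0.004, 0.004, 0.004, 0.004, 0.004, 0.004, 0.004, 0.004], "fingers": [1, 1, 1, 1, 1, 1, 1, 1]}}

```text
time: 57.6
tool_pos: [433.3, 49.3, 5.2]
ee_rot: [[-0.041, 0.999, -0.0], [0.999, 0.041, -0.0], [-0.0, -0.0, -1.0]]
wrist_force: [-0.4, 0.2, -4.0]
grip_width: 27.9
gripper_force: 69.6
```

Request:
{"op": "move_arm", "data": {"slide": [[0, 0.001, 0], [0, 0.002, 0], [0, 0.003, 0], [0, 0.004, 0], [0, 0.005, 0], [0, 0.005, 0], [0, 0.005, 0], [0, 0.005, 0]], "yaw": [0, 0, 0, 0, 0, 0, 0, 0], "fingers": [1, 1, 1, 1, 1, 1, 1, 1]}}

```text
time: 58.4
tool_pos: [434.4, 49.4, 5.3]
ee_rot: [[-0.041, 0.999, -0.0], [0.999, 0.041, -0.0], [-0.0, -0.0, -1.0]]
wrist_force: [0.9, -0.2, -4.8]
grip_width: 27.9
gripper_force: 69.6
```

Request:
{"op": "move_arm", "data": {"slide": [[0, 0.001, 0], [0, 0.002, 0], [0, 0.003, 0], [0, 0.004, 0], [0, 0.005, 0], [0, 0.006, 0], [0, 0.006, 0], [0, 0.006, 0]], "yaw": [0, 0, 0, 0, 0, 0, 0, 0], "fingers": [1, 1, 1, 1, 1, 1, 1, 1]}}

```text
time: 59.2
tool_pos: [435.3, 49.4, 5.2]
ee_rot: [[-0.041, 0.999, -0.001], [0.999, 0.041, 0.0], [0.0, -0.001, -1.0]]
wrist_force: [-1.2, -0.3, -3.4]
grip_width: 27.8
gripper_force: 69.7
```

```bash
python3 - <<'E'
from h import *
s=sense();print(s['wrist_force'],s['ft_torque'],s['tool_pos'])
E
```

```text
[-1.24571037 -0.25465568 -3.38388419] [ 0.02669843  0.25494936 -0.03040331] [435.26872827  49.43952492   5.21396769]
```

Request:
{"op": "move_arm", "data": {"slide": [[0, 0.001, 0], [0, 0.002, 0], [0, 0.003, 0], [0, 0.004, 0], [0, 0.005, 0], [0, 0.005, 0], [0, 0.005, 0], [0, 0.005, 0]], "yaw": [0, 0, 0, 0, 0, 0, 0, 0], "fingers": [1, 1, 1, 1, 1, 1, 1, 1]}}

```text
time: 60.0
tool_pos: [435.6, 49.5, 5.1]
ee_rot: [[-0.041, 0.999, -0.002], [0.999, 0.041, 0.0], [0.0, -0.002, -1.0]]
wrist_force: [-5.3, 0.7, -2.4]
grip_width: 28.1
gripper_force: 69.9
```

```bash
python3 - <<'E'
from h import *
s=sense();print(s['wrist_force'],s['ft_torque'],s['tool_pos'])
C=cam('wrist'); im,D=get_image('wrist'); save('w13.png',im)
h=im[60:230,300:500].astype(int)
g=cv2.cvtColor(im,cv2.COLOR_RGB2GRAY)
for v in (90,120,150,180): print(v,g[v,350:430:2])
E
```

```text
[-5.34904197  0.73058994 -2.43575048] [ 0.13654955  1.06675116 -0.19925335] [435.5860557   49.48904116   5.05540757]
90 [161 161 162 162 161 153 126 132 137 134 132 133 134 135 135 137 141 137
 136 140 137 139 136 137 139 139 139 140 139 138 141 139 136 137 138 136
 135 140 139 134]
120 [164 163 165 163 162 145 139 140 141 141 139 138 136 137 140 138 136 138
 139 138 138 140 137 137 138 137 138 138 138 136 135 136 137 135 135 137
 135 136 134 137]
150 [166 162 163 162 159 104 134 136 137 138 135 134 135 135 132 136 138 135
 136 133 136 133 133 136 131 133 134 133 132 134 133 134 133 133 132 132
 133 130 132 130]
180 [168 165 165 165 146  96 135 139 138 138 136 138 137 138 133 139 139 139
 138 137 139 136 136 135 137 135 137 137 138 134 135 136 136 136 136 134
 135 133 136 131]
```

Request:
{"op": "move_arm", "data": {"slide": [[0, 0, 0.002], [0, 0, 0.004], [0, 0, 0.004], [0, 0, 0.004], [0, 0, 0.004], [0, 0, 0.004], [0, 0, 0.004], [0, 0, 0.004]], "yaw": [0, 0, 0, 0, 0, 0, 0, 0], "fingers": [1, 1, 0.55, 0.55, 0.55, 0.55, 0.55, 0.55]}}

```text
time: 60.85
tool_pos: [436.9, 49.5, 4.6]
ee_rot: [[-0.041, 0.999, 0.001], [0.999, 0.041, -0.0], [-0.0, 0.001, -1.0]]
wrist_force: [-0.4, 0.5, 0.0]
grip_width: 38.3
gripper_force: 0.0
```

Request:
{"op": "move_arm", "data": {"slide": [[0, 0, -0.1], [0, 0, -0.2], [0, -0.1, -0.2], [0, -0.25, -0.2], [0, -0.25, -0.2], [0, -0.25, -0.2], [0, -0.25, -0.1], [0, -0.25, 0]], "yaw": [0, 0, 0, 0, 0, 0, 0, 0], "fingers": [0.55, 0.55, 1, 1, 1, 1, 1, 1], "force": 30}}

```text
time: 61.65
tool_pos: [389.4, 47.7, 4.9]
ee_rot: [[-0.041, 0.999, 0.005], [0.999, 0.041, 0.001], [0.0, 0.005, -1.0]]
wrist_force: [0.2, 0.3, 0.5]
grip_width: -0.2
gripper_force: 0.0
```

```bash
python3 - <<'E'
from plan import *
s=sense();print(s['wrist_force'],s['grip_width'])
plan((405,49.5,6,92.4),(408,49.5,6,92.4))
E
```

```text
[0.15340709 0.33525646 0.50503475] -0.2462188372578147
(405, 49.5, 6, 92.4) slide [ 0.0056  0.0783 -0.0057] yaw -0.0008 rows>=1
(408, 49.5, 6, 92.4) slide [-0.0006  0.015  -0.    ] yaw 0.0 rows>=1
```

Request:
{"op": "move_arm", "data": {"slide": [[0, 0.02, -0.005], [0, 0.04, -0.005], [0, 0.06, -0.005], [0, 0.068, -0.005], [0, 0.074, -0.005], [0, 0.08, -0.005], [0, 0.086, -0.005], [0, 0.092, -0.005]], "yaw": [0, 0, 0, 0, 0, 0, 0, 0], "fingers": [1, 1, 1, 1, 1, 1, 1, 1]}}

```text
time: 62.45
tool_pos: [405.0, 48.2, 5.6]
ee_rot: [[-0.041, 0.999, 0.0], [0.999, 0.041, 0.0], [0.0, 0.0, -1.0]]
wrist_force: [1.1, 0.3, 0.2]
grip_width: -0.1
gripper_force: 0.0
```

Request:
{"op": "move_arm", "data": {"slide": [[0, 0.003, 0], [0, 0.006, 0], [0, 0.009, 0], [0, 0.012, 0], [0, 0.015, 0], [0, 0.015, 0], [0, 0.015, 0], [0, 0.015, 0]], "yaw": [0, 0, 0, 0, 0, 0, 0, 0], "fingers": [1, 1, 1, 1, 1, 1, 1, 1]}}

```text
time: 63.25
tool_pos: [407.8, 48.3, 5.4]
ee_rot: [[-0.041, 0.999, -0.0], [0.999, 0.041, -0.0], [-0.0, -0.0, -1.0]]
wrist_force: [-0.3, 0.5, 0.4]
grip_width: -0.1
gripper_force: 0.4
```

Request:
{"op": "move_arm", "data": {"slide": [[0, 0.003, 0], [0, 0.006, 0], [0, 0.009, 0], [0, 0.012, 0], [0, 0.015, 0], [0, 0.015, 0], [0, 0.015, 0], [0, 0.015, 0]], "yaw": [0, 0, 0, 0, 0, 0, 0, 0], "fingers": [1, 1, 1, 1, 1, 1, 1, 1]}}

```text
time: 64.05
tool_pos: [408.1, 48.3, 5.2]
ee_rot: [[-0.041, 0.999, -0.005], [0.999, 0.041, -0.0], [0.0, -0.005, -1.0]]
wrist_force: [-7.5, 0.1, 6.4]
grip_width: 0.2
gripper_force: 4.9
```

Request:
{"op": "move_arm", "data": {"slide": [[0, -0.02, 0], [0, -0.06, -0.01], [0, -0.1, -0.1], [0, -0.15, -0.3], [0, -0.2, -0.5], [0, -0.2, -0.7], [0, -0.2, -0.9], [0, -0.2, -1]], "yaw": [0, 0, 0, 0, 0, 0, 0, 0], "fingers": [1, 1, 1, 1, 1, 1, 1, 1]}}

```text
time: 64.85
tool_pos: [373.0, 47.0, 209.4]
ee_rot: [[-0.041, 0.999, 0.008], [0.999, 0.041, 0.001], [0.0, 0.008, -1.0]]
wrist_force: [0.7, -0.7, -0.2]
grip_width: -0.0
gripper_force: 0.0
```

Request:
{"op": "move_arm", "data": {"slide": [[0.2, -0.2, 0], [0.4, -0.4, 0], [0.4, -0.4, 0], [0.4, -0.4, 0], [0.4, -0.4, 0], [0.4, -0.4, 0], [0.4, -0.4, 0], [0.4, -0.4, 0]], "yaw": [-0.08, -0.17, -0.26, -0.35, -0.44, -0.53, -0.6, -0.6], "fingers": [1, 1, 1, 1, 1, 1, 1, 1]}}

```text
time: 65.65
tool_pos: [288.1, 123.6, 205.7]
ee_rot: [[-0.832, 0.554, 0.002], [0.554, 0.832, 0.001], [-0.001, 0.001, -1.0]]
wrist_force: [0.6, 0.2, -0.1]
grip_width: 0.1
gripper_force: 0.0
```

```bash
python3 shot.py w14; python3 - <<'E'
from h import *
im=cv2.imread('pics/w14.png'); P,C=load('w14.npz')
t,D=get_image('top')
p=proj('wrist',[(450,48,10)],C)[0].astype(int);print(p,proj('wrist',[(450,-130,10),(450,230,10)],C))
q=proj('top',[(450,48,10)])[0].astype(int);print(q)
c=cv2.resize(t[215:300,220:400],(800,378),interpolation=cv2.INTER_CUBIC)[...,::-1]
a=cv2.resize(im,(800,600))[:,:]
cv2.imwrite('pics/fin.png',cv2.resize(np.vstack([a,cv2.resize(c,(800,378))]),(491,600)));cv2.imwrite('pics/w14b.png',a)
E
```

```text
[288.04728734 123.56564142 205.69890706] 146.20834185372155 65.7
[341 362] [[216.72857678 433.0598699 ]
 [489.5338367  278.86766664]]
[303 278]
```

View pics/w14.png

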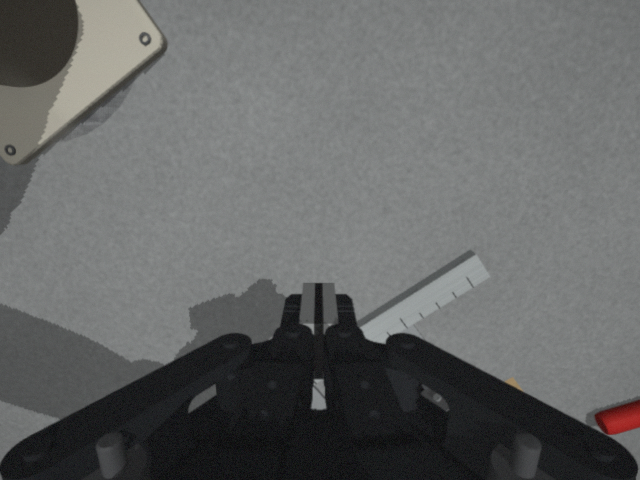

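The view shows the straightedge's left end at (475,265) lying on the bench; the gap itself is hidden by the gripper. I'll move the camera above the seam and measure it by numbers.

```bash
python3 - <<'E'
from plan import plan
plan((330,100,340,160),(430,70,340,182),(528,48,340,182))
E
```

```text
(330, 100, 340, 160) slide [-0.24    0.019  -0.6717] yaw -0.1533 rows>=3
(430, 70, 340, 182) slide [-0.5211  0.0301 -0.    ] yaw -0.2444 rows>=3
(528, 48, 340, 182) slide [-0.4859 -0.127  -0.    ] yaw 0.0 rows>=3
```

Request:
{"op": "move_arm", "data": {"slide": [[0, 0, -0.2], [-0.1, 0, -0.4], [-0.24, 0.019, -0.6], [-0.24, 0.019, -0.67], [-0.24, 0.019, -0.67], [-0.24, 0.019, -0.67], [-0.24, 0.019, -0.67], [-0.24, 0.019, -0.67]], "yaw": [-0.09, -0.153, -0.153, -0.153, -0.153, -0.153, -0.153, -0.153], "fingers": [1, 1, 1, 1, 1, 1, 1, 1]}}

```text
time: 66.55
tool_pos: [329.0, 100.0, 338.3]
ee_rot: [[-0.94, 0.34, -0.002], [0.34, 0.94, -0.001], [0.002, -0.001, -1.0]]
wrist_force: [-0.7, 0.6, -0.6]
grip_width: 0.0
gripper_force: 0.0
```

Request:
{"op": "move_arm", "data": {"slide": [[-0.2, 0.03, 0], [-0.4, 0.03, 0], [-0.52, 0.03, 0], [-0.7, 0.03, 0], [-0.9, 0.03, 0], [-0.98, 0.08, 0], [-0.98, 0.08, 0], [-0.98, 0.08, 0]], "yaw": [-0.08, -0.16, -0.244, -0.244, -0.244, -0.244, -0.244, -0.244], "fingers": [1, 1, 1, 1, 1, 1, 1, 1]}}

```text
time: 67.35
tool_pos: [518.9, 48.6, 338.4]
ee_rot: [[-0.999, -0.036, -0.003], [-0.036, 0.999, -0.0], [0.003, -0.0, -1.0]]
wrist_force: [-0.6, 0.2, 0.9]
grip_width: 0.1
gripper_force: 0.0
```

```bash
python3 shot.py w15; python3 - <<'E'
from pk import *
P,C=load('w15.npz');H=P[...,2]
im=cv2.imread('pics/w15.png');g=cv2.cvtColor(im,cv2.COLOR_BGR2GRAY)
print('cam',-C[2].T@C[3])
q=P[(H>11)&(H<20)&(P[...,0]>400)&(P[...,0]<470)&(abs(P[...,1]-48)<190)]
e=[]
for y in range(-120,220,10):
    k=q[abs(q[:,1]-y)<4][:,0]
    if len(k)>15: e.append((y,*np.percentile(k,[2,98])))
e=np.array(e);a=np.polyfit(e[:,0],e[:,2],1);print('edge line x at -20,48,116',np.round(np.polyval(a,[-20,48,116]),1),'yaw',np.degrees(np.arctan(-a[0])),'resid',np.round(np.std(e[:,2]-np.polyval(a,e[:,0])),2),'y range',e[0,0],e[-1,0],'width',np.median(e[:,2]-e[:,1]))
# pixel profile across seam, grey and height
for y in(-32,-20,-8,104,116,128):
    x0=np.polyval(a,y); xs=np.arange(x0-4,x0+12,1.)
    uv=proj('wrist',np.c_[xs,np.full(len(xs),y),np.full(len(xs),5.)],C).astype(np.float32)
    gv=cv2.remap(g,uv[None,:,0],uv[None,:,1],cv2.INTER_LINEAR)[0]; hv=H[uv[:,1].round().astype(int),uv[:,0].round().astype(int)]
    print(y,round(x0,1),gv,np.round(hv).astype(int))
E
```

```text
[518.60747969  48.61505585 338.96317733] -177.90428728407383 67.4
cam [447.52178199  45.36646453 481.49839117]
edge line x at -20,48,116 [453.8 451.  448.2] yaw 2.322383762048948 resid 0.35 y range -120.0 210.0 width 28.68718439122995
-32 454.2 [174 172 170 170 165 147 150 167 172 170 170 170 171 171 170 170] [17 17 16 16 14  4  4  5  4  4  5  5  5  5  4  6]
-20 453.8 [189 189 187 186 179 156 151 166 172 170 168 168 169 169 167 167] [15 15 16 15 15  4  4  5  5  7  5  5  6  5  5  6]
-8 453.3 [186 186 185 183 178 150 129 139 164 171 173 172 171 171 170 171] [15 15 14 16 14  5  5  4  4  5  4  4  4  5  5  5]
104 448.7 [205 204 205 201 184 156 138 160 173 175 174 175 175 174 173 174] [16 15 16 16 14  1  6  5  6  6  7  7  7  7  6  6]
116 448.2 [203 205 204 199 186 155 138 157 170 172 174 173 172 173 174 173] [16 15 15 15 15 -1  6  6  6  6  6  6  5  5  5  5]
128 447.8 [200 202 204 198 179 143 138 159 175 177 177 177 176 176 177 176] [14 14 15 15 15  6  5  8  5  5  6  5  5  5  7  6]
```

```bash
python3 - <<'E'
from pk import *
P,C=load('w15.npz')
for n,y,end in(('c1',-18,454.),('c0',118,448.4)):
    q=P[(abs(P[...,1]-y)<40)&(P[...,0]>500)&(P[...,2]>15)&(P[...,2]<160)&(P[...,0]<575)];A=np.c_[q[:,1:],np.ones(len(q))]
    for _ in range(8):
        c=np.linalg.lstsq(A,q[:,0],rcond=None)[0];k=abs(q[:,0]-A@c)<3;q,A=q[k],A[k]
    f=c@[y,7.6,1];print(n,len(q),c,'tilt',np.degrees(np.arctan(c[1])),'front',f,'insertion',100-(f-end))
E
```

```text
c1 2827 [-4.70488537e-02  1.50696730e-01  5.30438053e+02] tilt 8.56980285791072 front 532.4302278825628 insertion 21.569772117437196
c0 3570 [-6.63197052e-02  1.56465926e-01  5.32236131e+02] tilt 8.892735561097462 front 525.5995470790583 insertion 22.800452920941666
```

Both tilts are 8.6–8.9°, insertion is about 2 cm, and the straightedge is flush on both ends. Handing in.

```bash
python3 -c "
from bench import *
print(finish_job())"
```

```text
the job is handed in; nothing more can be done
None
```

The job is handed in: both cases that were there rest on packers about 2 cm in, tilted about 9°, with the straightedge within 1–2 mm of both packer ends. The only result returned was that it was handed in, so I don't know the verdict.

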